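Set up a cordless blower on its drying jig and lock it on full

ROBOT

A 6-joint arm with a two-finger parallel gripper is mounted at the origin on a cart in front of the work surface, level with it; the furniture and walls round the work are solid. World frame = base frame: x ahead of the robot, y to its left, z up, the work surface at z = 0. Lengths are in mm, angles in rad, forces in N, time in s.
With the tool pointing down it reaches from about 275 to 875 mm from the base axis. Payload 12.5 kg.
Tool frame: the origin (TCP) lies midway between the tips of the shut fingers; the grasp point (between the pads) lies 19 mm behind it (r.grasp_offset is the distance from the TCP to the grasp point, in mm); x points along the fingers, y is the direction in which the jaws open and shut, and the axes are right-handed (so a half turn about x gives the same grasp; the last joint's range is limited). The gripper opens to 85 mm and grips with 20 to 120 N. Pads are 22 mm wide; open, the fingers measure 114 mm over their backs; the gripper's body (76 mm by 85 mm) begins 54 mm behind the grasp point. The pads swing forward as they close: fully open they stand 13 mm farther back than shut.
Start: joints at [1.173, 0.351, 1.652, -0, 1.139, -0.085], TCP at [169.216, 523.307, 200.29] pointing down, gripper open.
Joint ranges: [-2.75, 2.75], [-0.79, 2.1], [0.01, 2.65], [-1.57, 4.71], [0.07, 3.14], [-2.87, 2.87]. Speed limits (rad/s): [2.22, 2.22, 2.79, 3.14, 3.14, 3.14].

INTERFACE

Orientations are given as a rotation vector (axis times angle).
In Python, from workcell import r gives the robot as it stands.
- The arm moves only by the shell command python3 -m jog 'ROWS' [FORCE]. ROWS is JSON, a list of rows, each a list of 5 numbers: the finger opening in m, from 0 to 0.0854, then the shift along the tool's x, y, z in m, then the turn about the tool's x in rad. A call has 1 to 12 rows; each row is the pose to reach, as a shift and turn from the pose commanded when the call began, along the tool's axes at that moment; what a row does not reach only later rows make up. A row lasts 1/8 s, in which the tool goes at most 62.5 mm and 10.7 degrees, less where a joint would pass 70% of its speed; a pose out of reach is approached as far as the arm can. A call with a gripper value outside its range is refused whole. The fingers move at their own pace and stop on an object; FORCE is the grip in N (left out, the last holds). Time passes only in rows, so rows that repeat a pose let the fingers close. It gives the time, the measured TCP pose, the force and the opening at its end, in the units of the state.
- r.get_obs(): the state, without advancing time (a new reading comes with each control period).
- r.get_image(name): name is "side" or "top"; returns a dict with "image" (400x640x3 uint8, red, green, blue), "fx", "fy", "cx", "cy" (pixels), "D" ([k1, k2, p1, p2, k3] as OpenCV has them; the pictures are not rectified), "rvec" (rotation vector, rad) and "tvec" (3), from world to camera coordinates, as OpenCV has them. Camera axes: x right, y down, z forward; pixel columns grow to the right and rows downward; lengths in mm; the calibration is good to about 2 mm. A picture is of the moment at which its call begins. There is no depth.
- r.finish_job(): hands the job in, once; it reports no verdict.
Trained networks look in the newest picture that a camera, given by its name, has taken for a name from the list of things; names that differ only in an ending like _2 or _b are one class to them, and where a whole thing is asked for, a point or a joint stands for the part that bears it (a point fixed in the world has none). Each returns a list of dicts, best first, with "p" (0 to 1); they miss things now and then, are a little off and sometimes report something else, mostly with a low value. They report only what shows in the picture. A call takes as long as a camera call.
- r.silhouettes(query, camera): "pixels" (400x640 bool, what is visible of it) and "extent" ([centre column, centre row, width, height] in pixels, round what is visible of it).
- r.spot_point(query, camera): "location" ([column, row] in pixels: a listed point, or the origin of a listed thing).
The state is a dict: "time": time; "joint_positions": joint angles; "dq": joint speeds; "tau": joint torques, N m; "tcp_pos": TCP position; "tcp_rot": TCP orientation; "force": force on the tool from outside, world axes, zero at the start; "moment": the same for the moment, N m; "opening": finger opening in mm.
Only numpy, scipy, OpenCV 4.12 (cv2) and the standard library are available. Lean on these libraries where they do the work, as an engineer would, in place of code of your own. Each camera call takes 0.05 s, during which the arm holds its last target.

TASK

Lay the freshly wiped rectangular pine block flat on the two battens in front of the blower's nozzle, centred, with its long side square across the air stream, and turn the black eccentric knob clockwise until its steel lobe bears firmly on the blower and clamps it against the fence. With both done, squeeze the red trigger to its first pressure point and pause there for about a second on low, then pull on through the second stage until it locks on full, and let go. Everything stays clamped, locked on and in place; leave the wedge, the tape measure and the brush where they are.

Things in the scene. Friction and masses are not known exactly. Their poses are not given: they have to be found in the camera images.
- jig: Plywood drying board, screwed down, 18 mm thick. Origin on its underside, below the place of the blower's barrel. Own frame: x away from the robot, y left, z up; the board covers x -115 to +75 mm, y -222 to +68 mm. Two wooden battens near its -y end carry the work (see rest).
- rest (a point): Middle of the tops of the two battens (10 mm wide, 56 mm long in y, at x -18 and +18 mm), at (0, -178, 28) mm in the jig frame, turning with the jig. The underside centre of the pine block goes here, its long side along the jig's x. The nozzle tip is then 36 mm from the block; a wooden stop (top 42 mm above the jig's origin) stands behind, its face at y -210 mm.
- fence: Aluminium fence fixed on the jig, same origin and axes as the jig: two rubber-faced posts on the grip side of the barrel (9 mm thick, faces at x -24 mm, at y +35 and -77 mm, tops 60 mm above the origin) and a back stop behind the barrel (face at y +45 mm).
- blower: Loose blue and black cordless blower, 0.55 kg, lying on its side on the jig, 1 to 4 mm off the fence. Origin under the barrel; home, its frame is the jig's but 18 mm higher. Barrel along y, 48 mm thick, y -90 to +45 mm; nozzle tip at y -125. Grip to -x: x -24 to -85, y -8 to +24, 34 mm thick, mid-height z 24 mm. Then the battery foot: x to -111, y -28 to +36, z 0 to 48.
- trigger_face (a point): Middle of the front face of the red trigger (32 mm long in x, 22 mm high), in the blower's frame at (-52, -26, 24) mm at rest. Squeezed, it moves to +y into the grip. From above, one finger fits before it (on its -y side) and the other behind the grip.
- grip_back (a point): Middle of the back of the grip, opposite the trigger, in the blower's frame at (-52, +24, 24) mm. From here to the trigger's face: 50 mm at rest, 43 mm at the pressure point, 39 mm locked.
- trigger (a joint): Trigger travel in m, 0 at rest. First stage (low): light, 2 to 4 N, up to the pressure point at 0.007; there the force jumps to about 12 N. Second stage (full) rises to about 16 N; at 0.0115 to 0.012 a spring catch drops in by itself and then holds the trigger near 0.011 when let go. Hard stop 0.0135. Let go earlier, it springs back to 0. A yellow button on the grip snaps down as it locks.
- knob (a joint): Angle of the eccentric knob in rad: starts at 0.3 to 0.55, grows clockwise seen from above, stop at 1.75; stays where it is left. Its axis stands at (+44, -20) mm in the jig frame, beside the barrel, away from the grip. Turned, the lobe pushes the blower to the posts, has it home at about 1.57 and then presses harder the farther it is turned; 1.65 to 1.7 is firm.
- lobe: The knob's off-centre steel disc, radius 20 mm, centre 6 mm off the axis (to the jig's +x at joint 0, turning with the knob), 24 to 50 mm above the jig's origin. Its origin is on the knob's axis, on the board.
- knob_grip (a point): Middle of the knob's black wing, on the knob's axis, 85 mm above the jig's origin. The wing is 48 mm long, 13 mm thick and 26 mm high (72 to 98 mm above the jig's origin); its length lies along the jig's x at joint 0 and turns with the knob.
- pine_block: Rectangular pine block, 33 mm (its x) by 58 mm (its y) by 38 mm high, about 60 g, loose on the cabinet top. Origin at the centre of its underside.
- pine_wedge: Wedge-shaped pine offcut, 34 by 60 by 36 mm, loose; bystander. Origin at the centre of its underside.
- tape_measure: Yellow tape measure, 35 by 70 by 66 mm, standing at the far right; bystander. Origin at the centre of its underside.
- brush: Flat paint brush, 25 by 66 by 12 mm, lying on the free front corner of the jig board; bystander. Origin at the centre of its underside.

How it is judged (in metres and radians):
On the way, in this order (a step that is already met when the one before it is completed fails the run):
1. the block rests on the battens in front of the nozzle and the knob's lobe clamps the blower against the fence (in either order) (x of pine_block in the frame of rest between -0.012 and 0.012 m and y of pine_block in the frame of rest between -0.018 and 0.014 m and z of pine_block in the frame of rest below 0.004 m and angle between the y axis of pine_block and the x axis of jig, either way round below 0.2 rad and contact force between pine_block and the fingers below 0.05 N and contact force between lobe and blower above 3 N and contact force between fence and blower above 2 N), for 0.2 s.
2. the trigger is held in its first stage, at or near the pressure point (3.5 to 8.8 mm) (value of joint trigger between 0.0035 and 0.0088 m), for 0.4 s.
3. the trigger is pulled through the second stage until it locks (over 10 mm) (value of joint trigger above 0.01 m), for 0.3 s.
At the end, for the whole second after the job is handed in: Trigger locked by itself (over 10 mm of travel); lobe presses on the blower (over 3 N) and blower on the fence (over 2 N); block at rest flat on the battens, within 12 mm of the middle in x, 18 mm to the stop or 14 mm to the nozzle in y, long side along the jig's x within 0.2 rad (value of joint trigger above 0.01 m and contact force between lobe and blower above 3 N and contact force between fence and blower above 2 N and x of pine_block in the frame of rest between -0.012 and 0.012 m and y of pine_block in the frame of rest between -0.018 and 0.014 m and z of pine_block in the frame of rest below 0.004 m and angle between the y axis of pine_block and the x axis of jig, either way round below 0.2 rad and linear speed of each of pine_block, blower below 0.02 m/s); the robot touches nothing.
It fails at once if the wedge, the tape measure or the brush is displaced by more than 25 mm (distance of any of pine_wedge, tape_measure, brush from where it was at the start of the episode above 0.025 m).
It fails at once if the blower is lifted or tipped out of its place (over 0.3 rad or 30 mm) (angle between blower's own z axis and vertical above 0.3 rad or distance of blower from where it was at the start of the episode above 0.03 m).
It also fails if it takes over 67 s, if anything falls off the work surface, if the arm or the gripper's body presses on something with over 40 N, if the wrist force passes 120 N, or if a joint passes its speed limit or range.

## Working session

There is one attempt and no reset: what is moved stays moved. The work goes in short steps, Python scripts to look and compute and a shell command to move; the robot and the scene stay as the last step left them, time stands still between calls to the robot, and variables do not carry over. Pictures are saved under pics/ and viewed, and the job is handed in when it is done.

```bash
mkdir -p pics; ls
cat > h.py <<'E'
import numpy as np,cv2
from workcell import r
def cal(im):
    K=np.array([[im['fx'],0,im['cx']],[0,im['fy'],im['cy']],[0,0,1.]]);R,_=cv2.Rodrigues(np.array(im['rvec'],float));return K,np.array(im['D'],float),R,np.array(im['tvec'],float).reshape(3)
def ray(im,px):
    K,D,R,t=cal(im);u=cv2.undistortPoints(np.array([[px]],float),K,D)[0,0]
    return -R.T@t, R.T@np.array([u[0],u[1],1.])
def atz(im,px,z):
    c,d=ray(im,px);return c+d*(z-c[2])/d[2]
def proj(im,P):
    K,D,R,t=cal(im);p,_=cv2.projectPoints(np.array(P,float).reshape(-1,3),np.array(im['rvec'],float),np.array(im['tvec'],float),K,D);return p[:,0]
def tri(a,pa,b,pb):
    c1,d1=ray(a,pa);c2,d2=ray(b,pb);d1/=np.linalg.norm(d1);d2/=np.linalg.norm(d2)
    A=np.stack([d1,-d2],1);s=np.linalg.lstsq(A,c2-c1,rcond=None)[0]
    p,q=c1+d1*s[0],c2+d2*s[1];return (p+q)/2,np.linalg.norm(p-q)
def save(im,n): cv2.imwrite('pics/'+n+'.png',im['image'][:,:,::-1])
E
python3 - <<'E'
from h import *
o=r.get_obs();print({k:np.round(v,3) for k,v in o.items()},r.grasp_offset)
ims={}
for c in('side','top'):
    im=ims[c]=r.get_image(c);save(im,c+'0')
    K,D,R,t=cal(im);print(c,-R.T@t)
    for q in['jig','rest','fence','blower','trigger_face','grip_back','knob_grip','lobe','pine_block','pine_wedge','tape_measure','brush']:
        for s in r.spot_point(q,c)[:2]: print(c,q,round(s['p'],2),np.round(s['location'],1))
E
```

```text
pics
{'time': np.float64(0.0), 'joint_positions': array([ 1.173,  0.351,  1.652, -0.   ,  1.139, -0.085]), 'dq': array([ 0.001,  0.001, -0.001,  0.001, -0.   ,  0.002]), 'tau': array([ 0.000e+00, -5.061e+01, -2.914e+01, -0.000e+00,  4.000e-03,
       -0.000e+00]), 'tcp_pos': array([169.079, 522.98 , 199.739]), 'tcp_rot': array([ 0.245,  1.557, -0.246]), 'force': array([0.18 , 0.607, 0.211]), 'moment': array([-0.015,  0.038,  0.026]), 'opening': np.float64(85.69)} 18.700000000000003
side [213.23275692 397.38534589 972.29265261]
side rest 0.74 [334.4 192.8]
side fence 0.87 [296.2 262.3]
side fence 0.33 [314.6 270.1]
side blower 0.82 [297.6 258.1]
side blower 0.24 [331.3 195.2]
side trigger_face 0.67 [323.7 250.5]
side grip_back 0.95 [313.5 268.7]
side knob_grip 0.96 [282.5 224.7]
side lobe 0.59 [286.1 243.7]
side pine_block 0.81 [415.5 183.8]
side pine_wedge 0.56 [371.8 167.4]
side tape_measure 0.68 [333.2 134.9]
side brush 0.6 [361.7 221.2]
side brush 0.43 [326.2 249.3]
top [ 403.88390316 -167.70637426  940.45823248]
top jig 0.94 [278.  203.4]
top rest 0.88 [349.6 194.9]
top rest 0.17 [274.8 178.7]
top blower 0.56 [276.5 203.2]
top trigger_face 0.5 [290.6 224.7]
top grip_back 0.8 [271.7 223.8]
top grip_back 0.16 [345.2 229.2]
top knob_grip 0.62 [275.6 179.9]
top lobe 0.56 [282.7 187.5]
top pine_block 0.75 [416.2 250.8]
top pine_wedge 0.72 [411.  203.1]
top pine_wedge 0.6 [289.7 221.5]
top brush 0.64 [343.  227.8]
top brush 0.49 [284.6 188.7]
```

View pics/side0.png

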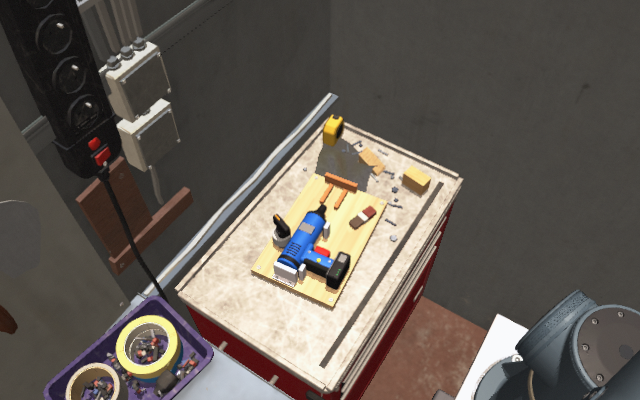

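View pics/top0.png

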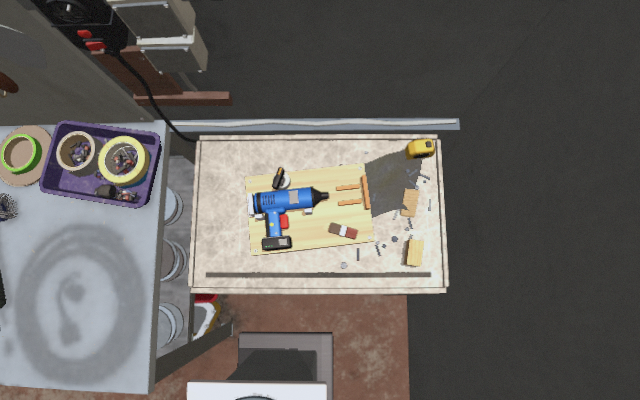

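The top view shows the jig at about (310,210), the block at (415,252), the wedge at (410,203) and the brush at (343,231). I'll zoom in and measure.

Run:
```python
from h import *
for c,(x0,y0,x1,y1) in {'side':(240,120,450,310),'top':(235,130,450,280)}.items():
    im=r.get_image(c);np.save(c+'.npy',im,allow_pickle=True)
    k=3.7; cv2.imwrite(f'pics/{c}_z.png',cv2.resize(im['image'][y0:y1,x0:x1,::-1],None,fx=k if c=='top' else 3.1,fy=k if c=='top' else 3.1,interpolation=cv2.INTER_CUBIC))
    for q in['jig','fence','blower','pine_block','pine_wedge','brush','tape_measure','knob_grip','lobe','trigger_face','rest']:
        for s in r.silhouettes(q,c)[:2]:
            m=s['pixels'];print(c,q,round(s['p'],2),np.round(s['extent'],1),m.sum())
            if s['p']>.5: cv2.imwrite(f'pics/m_{c}_{q}.png',m.astype(np.uint8)*255)
            if s['p']>.5 and q in('jig','pine_block','pine_wedge','brush','knob_grip'):
                cs,_=cv2.findContours(m.astype(np.uint8),0,1);cc=max(cs,key=cv2.contourArea);print('   hull quad',np.round(cv2.boxPoints(cv2.minAreaRect(cc)),1).tolist())
```

```text
side jig 0.77 [319.4 240.8 137.6 139.1] 7666
   hull quad [[245.3000030517578, 269.6000061035156], [302.70001220703125, 156.5], [389.0, 200.3000030517578], [331.5, 313.3999938964844]]
side fence 0.91 [301.3 254.2  58.2  70.9] 694
side fence 0.2 [281.6 239.7  16.8  21.3] 186
side blower 0.95 [315.  246.2  74.7  85.6] 2685
side pine_block 0.65 [417.8 177.5  28.6  25.4] 483
   hull quad [[399.20001220703125, 180.1999969482422], [409.70001220703125, 164.5], [432.29998779296875, 179.5], [421.79998779296875, 195.1999969482422]]
side pine_block 0.29 [361.1 219.1  27.9  21.1] 316
side pine_wedge 0.64 [371.8 162.1  27.1  24.6] 338
   hull quad [[356.0, 158.0], [367.0, 147.0], [386.0, 166.0], [375.0, 177.0]]
side brush 0.69 [361.8 216.1  26.2  20.3] 325
   hull quad [[347.5, 219.60000610351562], [370.79998779296875, 202.10000610351562], [378.5, 212.39999389648438], [355.20001220703125, 229.89999389648438]]
side tape_measure 0.89 [334.7 132.   22.2  33.4] 500
side knob_grip 0.63 [282.5 231.4  20.7  32.2] 480
   hull quad [[272.0, 213.0], [291.0, 213.0], [291.0, 247.0], [272.0, 247.0]]
side lobe
[... 1008 characters left out ...]
03
   hull quad [[399.1000061035156, 215.39999389648438], [403.6000061035156, 187.5], [418.79998779296875, 189.89999389648438], [414.3999938964844, 217.8000030517578]]
top brush 0.87 [344.4 230.2  26.8  12.2] 264
   hull quad [[328.79998779296875, 232.6999969482422], [331.3999938964844, 222.39999389648438], [357.5, 228.89999389648438], [354.8999938964844, 239.1999969482422]]
top brush 0.38 [284.5 221.4  10.4  13.7] 122
top tape_measure 0.96 [420.1 151.   27.7  22.2] 526
top knob_grip 0.42 [282.4 178.8  18.   23.5] 280
top lobe 0.73 [344.4 229.6  27.9  13. ] 313
top lobe 0.52 [286.4 179.7  12.1  12.3] 114
top rest 0.75 [311.2 208.7 129.2  92. ] 6945
top rest 0.37 [280.4 179.2  17.6  25.7] 325
```

View pics/top_z.png

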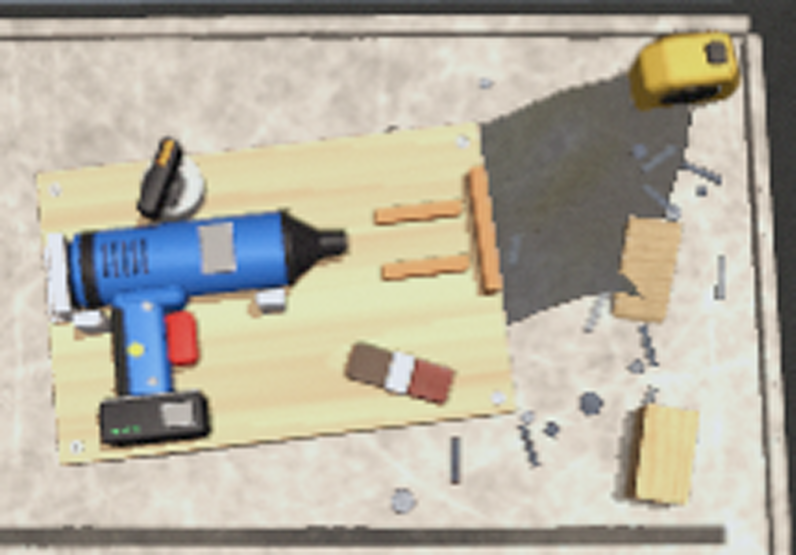

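View pics/side_z.png

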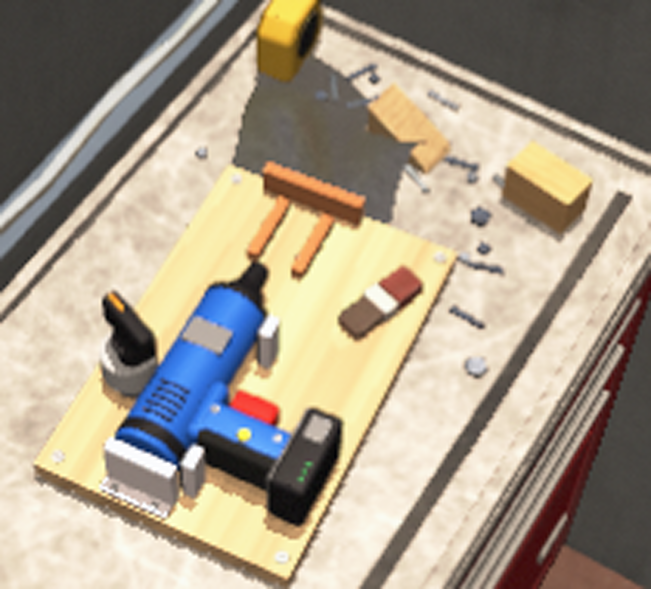

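```bash
cat > fit.py <<'E'
from h import *
from scipy.optimize import least_squares
I={c:np.load(c+'.npy',allow_pickle=True).item() for c in('side','top')}
T=lambda p:np.array(p)/3.7+[235,130]-.37
S=lambda p:np.array(p)/3.1+[240,120]-.34
def P3(p,X):
    x,y,a=p[:3];c,s=np.cos(a),np.sin(a);X=np.array(X,float);return np.stack([x+c*X[:,0]-s*X[:,1],y+s*X[:,0]+c*X[:,1],X[:,2]],1)
E
python3 - <<'E'
from fit import *
C=[[75,68,18],[75,-222,18],[-115,-222,18],[-115,68,18]]
t=T([[37,173],[482,122],[515,411],[60,464]]);s=S([[35,467],[232,166],[457,256],[292,578]])
for nm,use in(('top',(1,0)),('side',(0,1)),('both',(1,1))):
    f=lambda p:np.r_[use[0]*(proj(I['top'],P3(p,C))-t).ravel(),use[1]*(proj(I['side'],P3(p,C))-s).ravel()]
    o=least_squares(f,[500,0,0.1]);print(nm,o.x,np.round(o.fun,1))
p=o.x
# block faces at z=38, top image corners
b=np.array([atz(I['top'],q,38) for q in T([[645,405],[698,408],[688,503],[636,497]])]);print(b.round(1),b.mean(0).round(1))
b2=np.array([atz(I['side'],q,38) for q in S([[530,144],[591,186],[560,211],[506,180]])]);print(b2.round(1),b2.mean(0).round(1))
for c,q in(('top',[416.2,250.8]),('side',[415.5,183.8])):print(atz(I[c],q,0))
print('knob',tri(I['side'],[282.5,224.7],I['top'],[275.6,179.9]),P3(p,[[44,-20,85],[0,-178,28]]))
print('trig',tri(I['side'],[323.7,250.5],I['top'],[290.6,224.7]),P3(p,[[-52,-26,42]]))
print('back',tri(I['side'],[313.5,268.7],I['top'],[271.7,223.8]),P3(p,[[-52,24,42]]))
E
```

```text
top [ 5.60645023e+02 -3.98058382e+01  1.10251438e-01] [ 0.1 -0.4 -0.8 -0.   0.9  0.4 -0.2 -0.  -0.  -0.  -0.  -0.   0.  -0.
 -0.  -0. ]
side [ 5.56571766e+02 -3.87347532e+01  1.16646835e-01] [-0.   0.  -0.   0.   0.   0.  -0.   0.   0.1 -0.3 -0.8 -0.2  1.1 -0.8
 -0.3  1. ]
both [ 5.58491107e+02 -3.94104009e+01  1.13981407e-01] [-0.2  0.6 -1.1  0.5  0.9  1.  -0.2  1.  -0.5 -1.1 -1.1 -0.7  0.7 -1.2
 -1.1  0.3]
[[ 473.6 -349.1   38. ]
 [ 471.6 -381.8   38. ]
 [ 413.8 -373.2   38. ]
 [ 417.7 -341.5   38. ]] [ 444.2 -361.4   38. ]
[[ 467.4 -378.5   38. ]
 [ 410.2 -366.8   38. ]
 [ 419.3 -332.8   38. ]
 [ 466.6 -337.1   38. ]] [ 440.9 -353.8   38. ]
[ 448.83044763 -372.87241268    0.        ]
[ 442.72175608 -366.89951585    0.        ]
knob (array([599.16071567, -50.19470597,  96.72204102]), np.float64(0.42393857203742114)) [[ 604.48029272  -54.27629422   85.        ]
 [ 578.73589493 -216.25538541   28.        ]]
trig (array([511.99306922, -77.01072181,  34.32954254]), np.float64(8.980773373984409)) [[509.78563099 -71.15589849  42.        ]]
back (array([512.24161487, -32.86429485,  24.76152642]), np.float64(2.6801253387104405)) [[504.09889278 -21.48034104  42.        ]]
```

Run:
```python
from fit import *
from scipy.optimize import minimize
def box(a,b,z0,z1): return [[i*a/2,j*b/2,z] for z in(z0,z1) for i,j in((-1,-1),(1,-1),(1,1),(-1,1))]
B=box(33,58,0,38)
def mask(c,p,X,k=8):
    h=cv2.convexHull(((proj(I[c],P3(p,X))+.5)*16*k).astype(np.int32)) # noqa
    return h
def iou(p,c,M,x0,y0,k=8):
    u=(proj(I[c],P3(p,B))+.5-[x0,y0])*k
    m=np.zeros(M.shape,np.uint8);cv2.fillConvexPoly(m,cv2.convexHull(np.round(u).astype(np.int32)),1)
    return (m&M).sum()/(m|M).sum()
Ms={}
for c,(x0,y0) in(('top',(385,220)),('side',(390,150))):
    M=cv2.imread(f'pics/m_{c}_pine_block.png',0) if c=='side' else None
    if c=='top':
        M=(r.silhouettes('pine_block','top')[0]['pixels']*255).astype(np.uint8)
    M=M[y0:y0+60,x0:x0+60];Ms[c]=((cv2.resize(M,None,fx=8,fy=8,interpolation=cv2.INTER_LINEAR)>127).astype(np.uint8),x0,y0)
for cs in(('top',),('side',),('top','side')):
    f=lambda p:-sum(iou([p[0],p[1],p[2]/50],c,*Ms[c]) for c in cs)
    o=min((minimize(f,[443,y,a*50],method='Nelder-Mead',options=dict(initial_simplex=[[443,y,a*50],[453,y,a*50],[443,y+10,a*50],[443,y,a*50+5]])) for a in(1.4,1.5,1.7) for y in(-365,)),key=lambda o:o.fun)
    p=o.x*[1,1,.02];print(cs,p,o.fun)
# note block y axis is long: p[2] is yaw of its x; y axis = +90
bp=np.array(p)
```

```text
('top',) [ 443.79748015 -361.2403772     1.38349255] -0.9447594902928814
('side',) [ 443.58814301 -363.25688943    1.49228989] -0.8618233618233618
('top', 'side') [ 443.75963039 -361.21413766    1.40832506] -1.7978265343214672
```

```bash
cat >> fit.py <<'E'
def box(x0,x1,y0,y1,z0,z1): return np.array([[x,y,z] for z in(z0,z1) for x,y in((x0,y0),(x1,y0),(x1,y1),(x0,y1))],float)
def ov(c,im,items,name,win,k):
    x0,y0,x1,y1=win
    a=cv2.resize(im['image'][y0:y1,x0:x1,::-1],None,fx=k,fy=k,interpolation=cv2.INTER_CUBIC)
    for P,X,col in items:
        u=((proj(im,P3(P,X))+.5-[x0,y0])*k).round().astype(int)
        for i,j in [(0,1),(1,2),(2,3),(3,0),(4,5),(5,6),(6,7),(7,4),(0,4),(1,5),(2,6),(3,7)]: cv2.line(a,tuple(map(int,u[i])),tuple(map(int,u[j])),col,1)
    cv2.imwrite('pics/'+name+'.png',a)
WIN={'side':(240,120,450,310),'top':(235,130,450,280)};KK={'side':3.1,'top':3.7}
JB=[(box(-115,75,-222,68,0,18),(0,0,255)),(box(-23,-13,-206,-150,18,28),(0,0,255)),(box(13,23,-206,-150,18,28),(0,0,255)),(box(-33,-24,30,40,18,60),(255,0,255)),(box(-33,-24,-82,-72,18,60),(255,0,255)),(box(-111,-85,-28,36,18,66),(0,255,0)),(box(-85,-24,-8,24,25,59),(0,255,0)),(box(-24,24,-90,45,18,66),(0,255,0))]
def jit(p): return [(p,X,c) for X,c in JB]
E
python3 - <<'E'
from fit import *
for c in I: ov(c,I[c],jit([559,-39.3,.112])+[([443.7,-361.5,1.40],box(-16.5,16.5,-29,29,0,38),(255,0,0))],c+'_ov',WIN[c],KK[c])
E
```

```text
(no output)
```

View pics/top_ov.png

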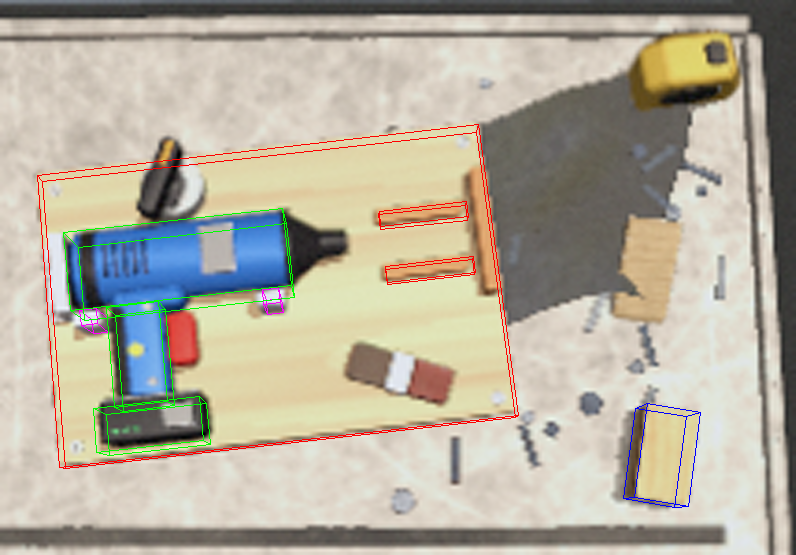

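View pics/side_ov.png

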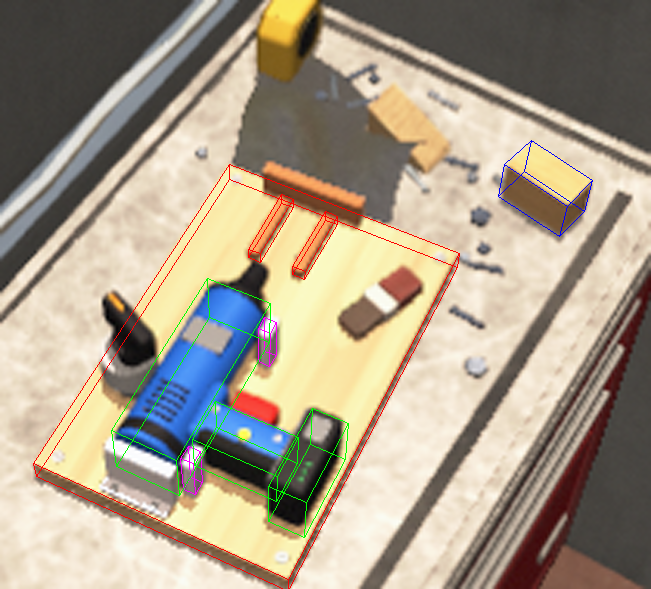

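```bash
cat >> fit.py <<'E'
J=[559.7,-38.9,.112]
def plan(target,jawang=None):
    """target TCP world mm; jawang: wanted world angle of the jaw (tool y) axis, mod pi. prints shift in tool axes (m) & turn"""
    o=r.get_obs();R,_=cv2.Rodrigues(np.array(o['tcp_rot']));d=np.array(target)-o['tcp_pos']
    y=np.arctan2(R[1,1],R[0,1]);out=''
    if jawang is not None:
        t=(y-jawang+np.pi/2)%np.pi-np.pi/2; out=f'turn {t:.3f} (q6 {o["joint_positions"][5]:.3f})'
    print('t',round(float(o['time']),2),'tcp',np.round(o['tcp_pos'],1),'yaw',round(y,3),'open',round(float(o['opening']),1),'F',np.round(o['force'],1));print('shift m',np.round(R.T@d/1000,4),out,'toolz',np.round(R[:,0],3))
E
python3 - <<'E'
from fit import *
o=r.get_obs();R,_=cv2.Rodrigues(np.array(o['tcp_rot']));print(R.round(3))
plan([444,-361.5,140],-.16); plan([444,-361.5,18],-.16)
print(P3(J,[[0,-178,28],[44,-20,85],[-54,-1,30]]))
E
```

```text
[[-0.     0.308  0.951]
 [-0.     0.951 -0.308]
 [-1.    -0.    -0.   ]]
t 2.55 tcp [169.2 523.3 200.3] yaw 1.258 open 85.3 F [-0.1 -0.6  0.4]
shift m [ 0.0603 -0.7573  0.5338] turn 1.418 (q6 -0.085) toolz [-0. -0. -1.]
t 2.55 tcp [169.2 523.3 200.3] yaw 1.258 open 85.3 F [-0.1 -0.6  0.4]
shift m [ 0.1823 -0.7573  0.5338] turn 1.418 (q6 -0.085) toolz [-0. -0. -1.]
[[ 579.5943466  -215.78475054   28.        ]
 [ 605.6596402   -53.85698742   85.        ]
 [ 506.1501001   -45.92909813   30.        ]]
```

```bash
python3 -m jog '[[0.085,0,-0.03,0.04,0.15],[0.085,0,-0.07,0.085,0.3],[0.085,0,-0.11,0.13,0.45],[0.085,0,-0.15,0.175,0.6],[0.085,0,-0.19,0.215,0.75],[0.085,0,-0.23,0.255,0.9],[0.085,0,-0.27,0.295,1.05],[0.085,0,-0.31,0.335,1.2],[0.085,0,-0.345,0.375,1.35],[0.085,0,-0.38,0.415,1.418]]' 40; python3 -c "
from fit import *
plan([444,-361.5,80],-.16)"
```

```text
time: 3.8
tcp_pos: [447.9, 32.3, 200.6]
tcp_rot: [1.329, 1.127, -1.328]
force: [1.0, 1.0, 0.2]
opening: 85.0
t 3.8 tcp [447.9  32.3 200.6] yaw -0.164 open 85.0 F [1.  1.  0.2]
shift m [0.1205 0.0603 0.3892] turn -0.004 (q6 0.132) toolz [ 0.001  0.    -1.   ]
```

```bash
python3 -m jog '[[0.085,0.01,0.01,0.055,0],[0.085,0.025,0.02,0.11,0],[0.085,0.04,0.03,0.165,0],[0.085,0.055,0.04,0.22,0],[0.085,0.07,0.045,0.275,0],[0.085,0.09,0.05,0.33,0],[0.085,0.11,0.055,0.37,0],[0.085,0.12,0.06,0.389,0],[0.085,0.12,0.06,0.389,0]]'; python3 -c "
from fit import *
plan([444,-361.5,16],-.16)
for c in I:
  im=r.get_image(c);x0,y0=(370,110) if c=='side' else (370,190)
  ov(c,im,[([443.7,-361.5,1.40],box(-16.5,16.5,-29,29,0,38),(255,0,0))],c+'_1',(x0-40,y0-20,x0+90,y0+90),6)"
```

```text
time: 4.92
tcp_pos: [444.3, -359.7, 79.7]
tcp_rot: [1.327, 1.13, -1.327]
force: [-1.0, 1.7, -0.2]
opening: 84.8
t 4.92 tcp [ 444.3 -359.7   79.7] yaw -0.161 open 84.8 F [-1.   1.7 -0.2]
shift m [0.0637 0.0001 0.0018] turn -0.001 (q6 -0.601) toolz [-0.001  0.001 -1.   ]
```

View pics/top_1.png

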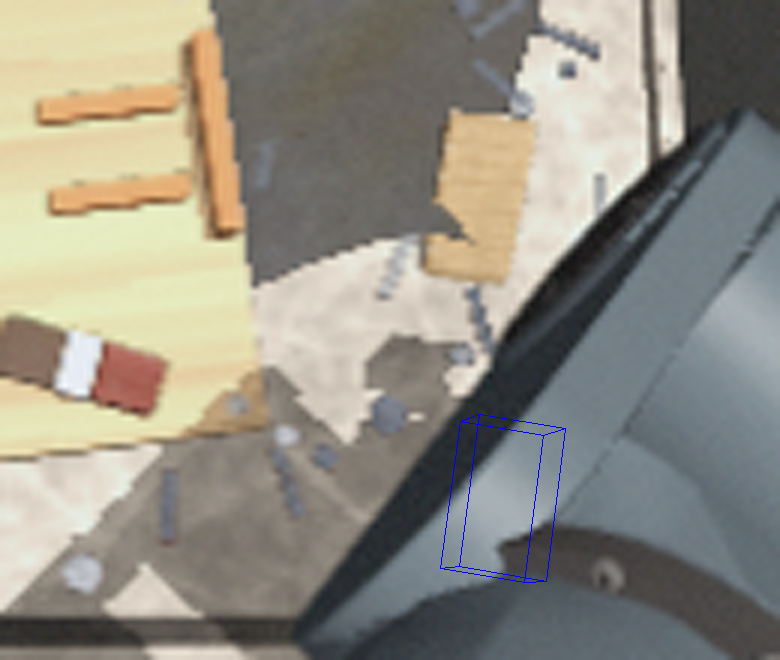

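View pics/side_1.png

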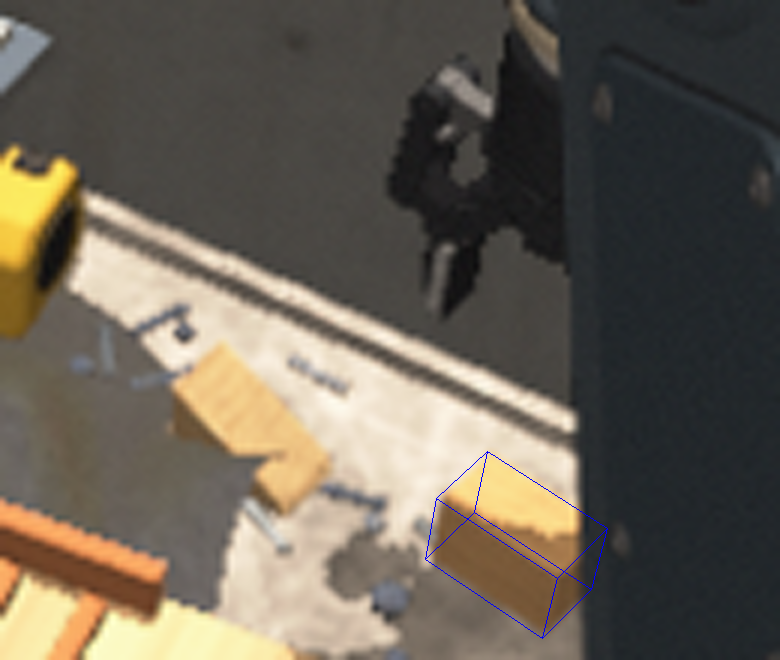

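```bash
python3 -m jog '[[0.085,0.02,0,0.002,0],[0.085,0.04,0,0.002,0],[0.085,0.055,0,0.002,0],[0.085,0.065,0,0.002,0],[0.085,0.073,0,0.002,0],[0.085,0.073,0,0.002,0]]'; python3 -m jog '[[0.05,0,0,0,0],[0.05,0,0,0,0],[0.05,0,0,0,0],[0.05,0,0,0,0],[0.05,0,0,0,0],[0.05,0,0,0,0]]' 30
```

```text
time: 5.78
tcp_pos: [444.0, -361.3, 7.0]
tcp_rot: [1.326, 1.13, -1.326]
force: [0.2, -0.0, -0.0]
opening: 84.8
time: 6.52
tcp_pos: [444.1, -361.5, 7.3]
tcp_rot: [1.326, 1.129, -1.326]
force: [-1.1, -0.6, -0.3]
opening: 50.3
```

```bash
python3 -c "
from fit import *
for c in I:
  im=r.get_image(c);x0,y0=(370,110) if c=='side' else (370,190)
  ov(c,im,[],c+'_2',(x0-40,y0-20,x0+90,y0+90),6)"
```

```text
(no output)
```

View pics/side_2.png

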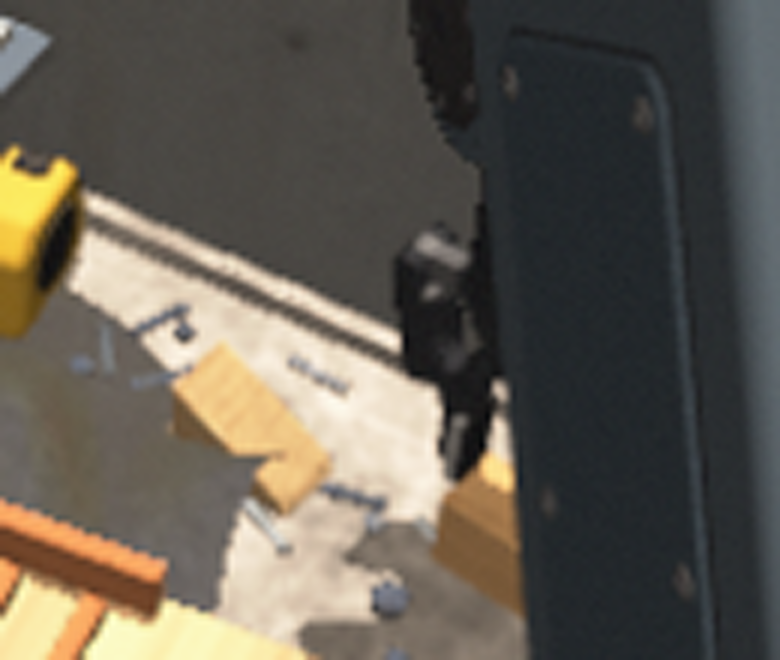

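View pics/top_2.png

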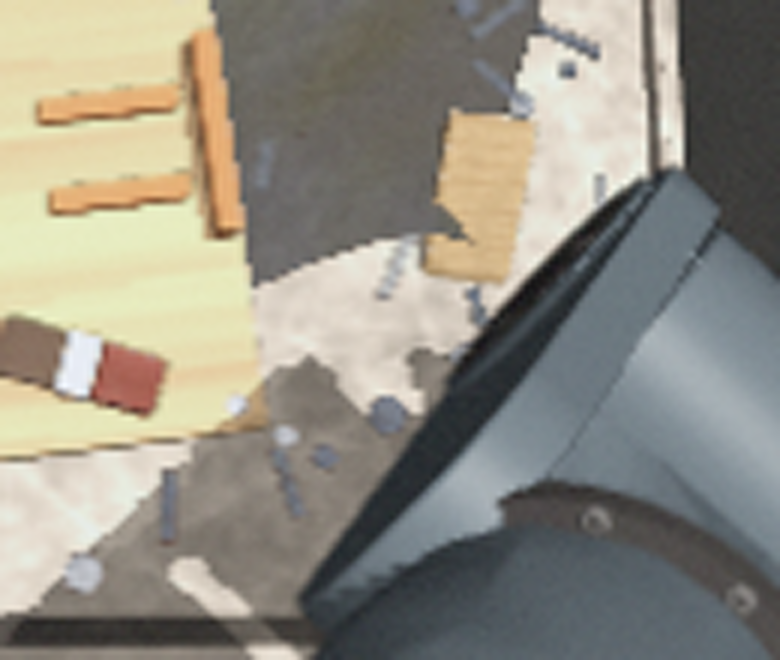

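```bash
python3 -m jog '[[0.03,0,0,0,0],[0.03,0,0,0,0],[0.03,0,0,0,0],[0.03,0,0,0,0]]' 30;python3 -c "
from fit import *
for c in ['side']:
  im=r.get_image(c);x0,y0=(370,110) if c=='side' else (370,190)
  ov(c,im,[],c+'_3',(x0-40,y0-20,x0+90,y0+90),6)"
```

```text
time: 7.12
tcp_pos: [444.1, -361.5, 7.3]
tcp_rot: [1.326, 1.129, -1.326]
force: [-0.8, -0.0, -0.2]
opening: 29.8
```

View pics/side_3.png

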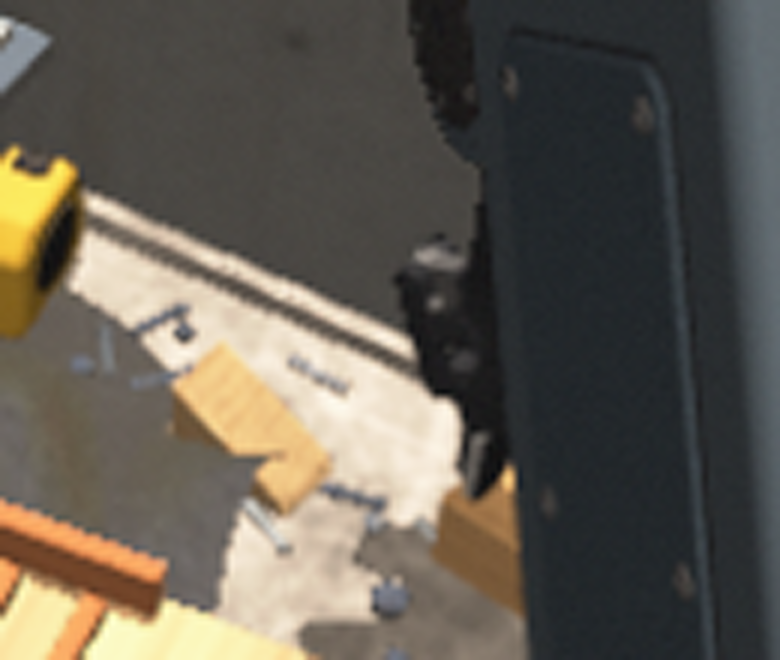

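```bash
python3 -c "
from fit import *
im=I['side']
for z in (7,12,30,40,60): print(z,atz(im,[410,172.3],z).round(1))
c,s=np.cos(-.16),np.sin(-.16)
print(proj(im,[[444+15*c,-361+15*s,7],[444+22*c,-361+22*s,10],[444,-361,7]]).round(1))
for P in ([444,-361],): 
  print(r.get_obs()['joint_positions'])
"
```

```text
7 [ 468.2 -385.9    7. ]
12 [ 466.9 -381.8   12. ]
30 [ 462.2 -367.2   30. ]
40 [ 459.5 -359.1   40. ]
60 [ 454.2 -342.9   60. ]
[[409.2 180.1]
 [407.  177.8]
 [414.3 183.4]]
[-7.64591105e-01  6.51723050e-01  1.72098427e+00 -6.34366849e-06
  7.68876728e-01 -6.04576566e-01]
```

```bash
python3 -c "
from fit import *
im=I['side']
o=r.get_obs()
for z in (80,90,93,100,110,120,130): print(z,atz(im,[403.3,142.5],z).round(1))
print({k:np.round(v,2) for k,v in o.items()})
a=r.get_image('side');save(a,'side_full3');a=r.get_image('top');save(a,'top_full3')
"
```

```text
80 [ 503.2 -399.    80. ]
90 [ 500.  -390.1   90. ]
93 [ 499.  -387.4   93. ]
100 [ 496.7 -381.1  100. ]
110 [ 493.5 -372.2  110. ]
120 [ 490.2 -363.3  120. ]
130 [ 487.  -354.4  130. ]
{'time': np.float64(7.18), 'joint_positions': array([-0.76,  0.65,  1.72, -0.  ,  0.77, -0.6 ]), 'dq': array([ 0., -0., -0., -0.,  0.,  0.]), 'tau': array([ -0.  , -58.93, -21.08,  -0.  ,   0.  ,   0.  ]), 'tcp_pos': array([ 444.08, -361.54,    7.28]), 'tcp_rot': array([ 1.33,  1.13, -1.33]), 'force': array([ 0.71,  0.75, -0.26]), 'moment': array([-0.02,  0.05, -0.04]), 'opening': np.float64(29.79)}
```

View pics/side_full3.png

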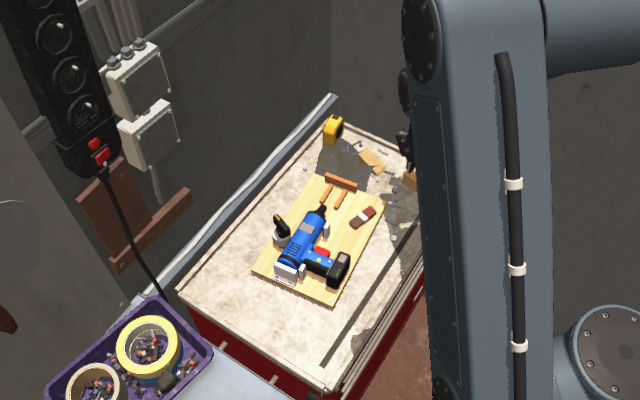

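View pics/top_full3.png

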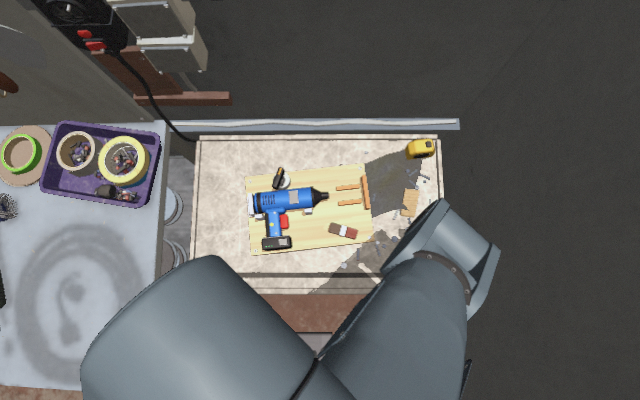

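```bash
python3 -m jog '[[0.03,-0.03,0,0,0],[0.05,-0.08,0,0,0],[0.085,-0.12,0,-0.04,0],[0.085,-0.12,0,-0.1,0],[0.085,-0.12,0,-0.16,0],[0.085,-0.12,0,-0.2,0],[0.085,-0.12,0,-0.2,0]]';python3 -c "
from fit import *
for c in I:
  im=r.get_image(c);save(im,c+'_full4');np.save(c+'4.npy',im,allow_pickle=True)
  print(r.get_obs()['tcp_pos'])
  x0,y0=(370,110) if c=='side' else (370,190)
  ov(c,im,[([443.7,-361.5,1.40],box(-16.5,16.5,-29,29,0,38),(255,0,0))],c+'_4',(x0-40,y0-20,x0+90,y0+90),6)"
```

```text
time: 8.15
tcp_pos: [476.1, -162.0, 127.4]
tcp_rot: [1.324, 1.131, -1.324]
force: [-0.5, -1.1, 0.2]
opening: 85.1
[ 476.15017992 -163.39379982  127.45312751]
[ 476.08679995 -164.24394452  127.42591954]
```

View pics/side_full4.png

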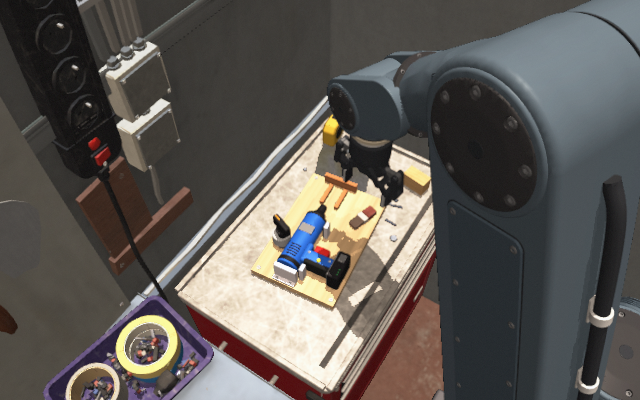

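View pics/side_4.png

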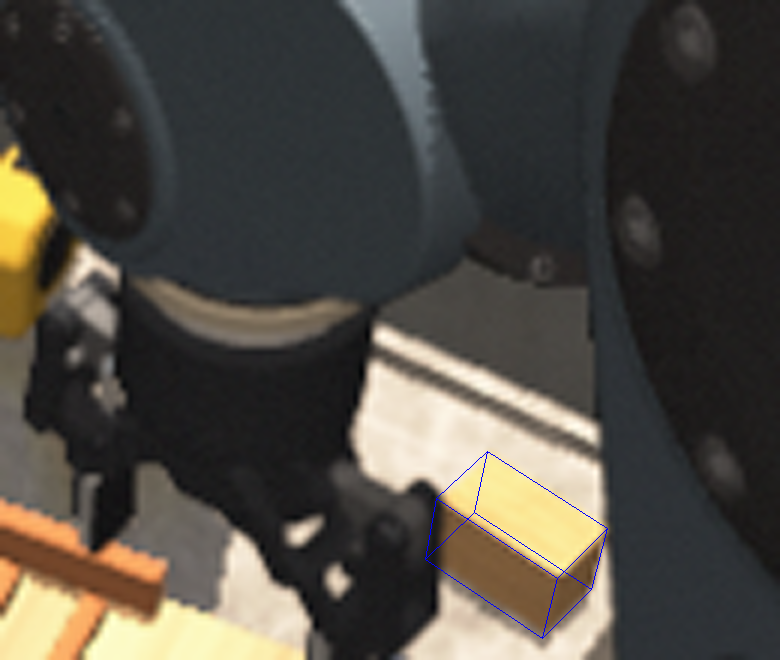

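View pics/top_4.png

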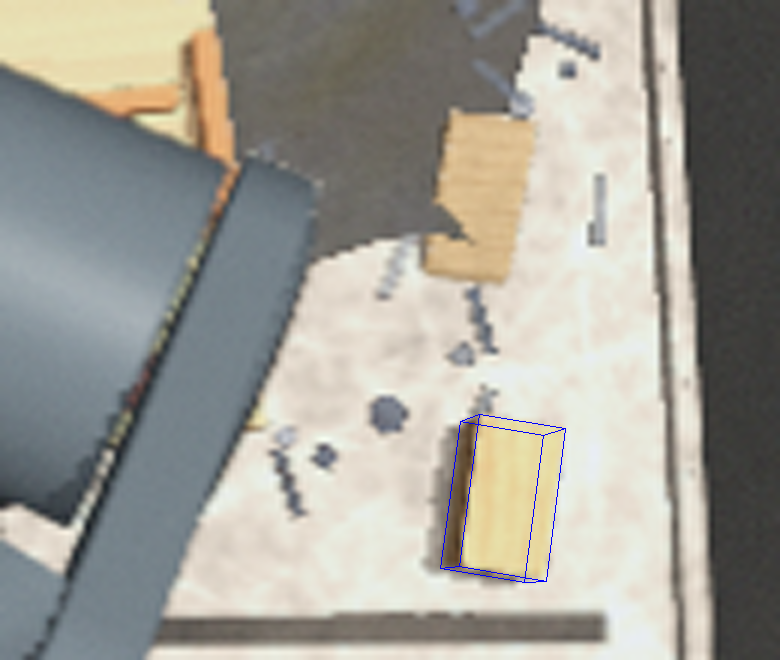

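```bash
python3 -c "
from fit import *
im=I['side']
for z in (127,140,150,160,170): print(z,atz(im,[345.5,181.3],z).round(1))
for px in ([384.5,201],): 
  for z in (127,140,150,160,170): print(z,atz(im,px,z).round(1))
o=r.get_obs();print(o['joint_positions'],o['tcp_pos'])
print([x for x in dir(r) if x[0]!='_'])
"; cat pics/x 2>/dev/null
```

```text
127 [ 538.5 -193.7  127. ]
140 [ 533.5 -184.6  140. ]
150 [ 529.7 -177.7  150. ]
160 [ 525.8 -170.7  160. ]
170 [ 522.  -163.7  170. ]
127 [ 445.8 -193.   127. ]
140 [ 442.2 -184.   140. ]
150 [ 439.5 -177.   150. ]
160 [ 436.7 -170.   160. ]
170 [ 434. -163.  170.]
[-4.24580587e-01  3.60772661e-01  1.84150916e+00 -1.77722620e-04
  9.38922917e-01 -2.65236003e-01] [ 476.08679995 -164.24394452  127.42591954]
['IKError', 'finish_job', 'get_image', 'get_obs', 'grasp_offset', 'silhouettes', 'spot_point']
```

```bash
python3 -c "
from fit import *
plan([443,-362,45],-.16)"
```

```text
t 8.25 tcp [ 476.1 -164.2  127.4] yaw -0.159 open 85.5 F [-0.1 -0.8  0.6]
shift m [ 0.0825 -0.0013  0.2005] turn 0.001 (q6 -0.265) toolz [ 0. -0. -1.]
```

```bash
python3 -m jog '[[0.085,0,0,0.06,0],[0.085,0,-0.001,0.12,0],[0.085,0.02,-0.001,0.18,0],[0.085,0.05,-0.001,0.2,0],[0.085,0.085,-0.001,0.2005,0],[0.085,0.11,-0.001,0.2005,0],[0.085,0.12,-0.001,0.2005,0],[0.085,0.12,-0.001,0.2005,0]]'; python3 -m jog '[[0.085,0.003,0,0,0],[0.085,0.006,0,0,0],[0.085,0.008,0,0,0]]'
```

```text
time: 9.25
tcp_pos: [442.7, -362.4, 7.2]
tcp_rot: [1.327, 1.129, -1.327]
force: [-0.6, 0.7, 0.1]
opening: 84.8
time: 9.62
tcp_pos: [443.2, -362.0, -0.5]
tcp_rot: [1.326, 1.129, -1.326]
force: [0.5, 0.0, -0.2]
opening: 85.1
```

```bash
python3 -c "
from fit import *
plan([443,-362,-5],-.16)
for c in ['side']:
  im=r.get_image(c);x0,y0=(370,110) if c=='side' else (370,190)
  ov(c,im,[([443.7,-361.5,1.40],box(-16.5,16.5,-29,29,0,38),(255,0,0))],c+'_5',(x0-40,y0-20,x0+90,y0+90),6)"
```

```text
t 9.62 tcp [ 443.2 -362.    -0.5] yaw -0.16 open 85.1 F [ 0.5  0.  -0.2]
shift m [ 0.0045 -0.0002  0.0001] turn 0.000 (q6 -0.606) toolz [ 0. -0. -1.]
```

View pics/side_5.png

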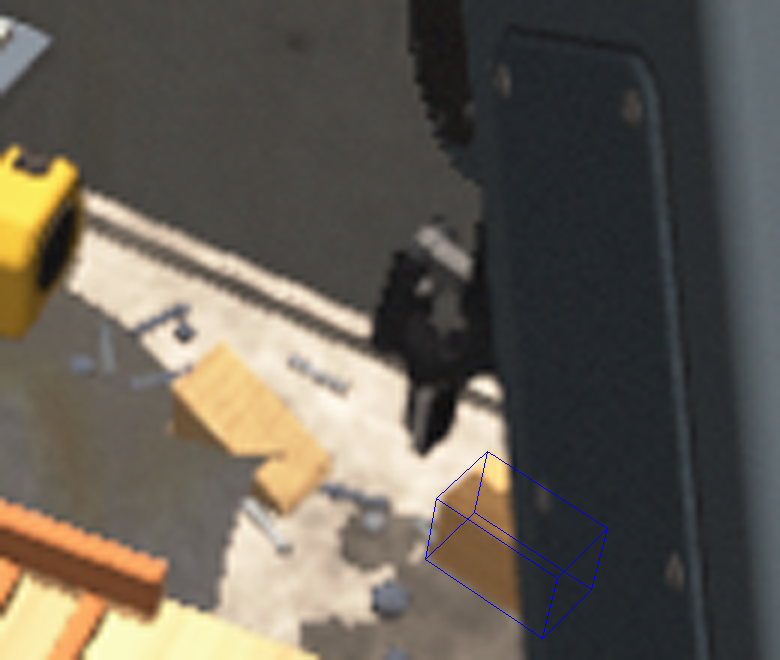

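```bash
python3 -m jog '[[0.085,0.004,0,0,0],[0.085,0.008,0,0,0]]';python3 -m jog '[[0.085,0.003,0,0,0],[0.085,0.006,0,0,0]]'; python3 -m jog '[[0.05,0,0,0,0],[0.05,0,0,0,0],[0.05,0,0,0,0],[0.05,0,0,0,0],[0.05,0,0,0,0]]' 30
```

```text
time: 9.93
tcp_pos: [443.0, -361.8, -9.0]
tcp_rot: [1.326, 1.129, -1.326]
force: [1.2, 0.9, 0.1]
opening: 84.6
time: 10.18
tcp_pos: [443.0, -361.8, -15.0]
tcp_rot: [1.326, 1.129, -1.326]
force: [-0.3, -0.4, 0.9]
opening: 85.1
time: 10.8
tcp_pos: [443.1, -361.9, -14.6]
tcp_rot: [1.326, 1.129, -1.326]
force: [0.2, 0.3, 2.2]
opening: 56.8
```

```bash
python3 -m jog '[[0.05,-0.03,0,0,0],[0.05,-0.07,0,0,0],[0.05,-0.1,0,0,0]]' 40; python3 -c "
from fit import *
plan([579.6,-215.8,80],.112)"
```

```text
time: 11.18
tcp_pos: [443.1, -361.9, 86.7]
tcp_rot: [1.326, 1.129, -1.326]
force: [0.1, -0.7, -0.9]
opening: 56.8
t 11.18 tcp [ 443.1 -361.9   86.7] yaw -0.16 open 56.8 F [ 0.1 -0.7 -0.9]
shift m [ 0.0067  0.1114 -0.166 ] turn -0.272 (q6 -0.606) toolz [ 0. -0. -1.]
```

```bash
python3 -m jog '[[0.05,0,0.025,-0.035,-0.07],[0.05,0,0.055,-0.075,-0.14],[0.05,0,0.085,-0.12,-0.21],[0.05,0.005,0.11,-0.16,-0.272],[0.05,0.007,0.1114,-0.166,-0.272],[0.05,0.007,0.1114,-0.166,-0.272],[0.05,0.007,0.1114,-0.166,-0.272]]' ; python3 -c "
from fit import *
plan([579.6,-215.8,13.4],.112)
im=r.get_image('side')
o=r.get_obs()
ov('side',im,jit(J)+[([579.6,-215.8,.112+np.pi/2],box(-16.5,16.5,-29,29,28,66),(255,0,0)),([579.6,-215.8,.112+np.pi/2],box(-16.5,16.5,-29,29,94.6,132.6),(255,255,0))],'side_6',(290,90,410,260),4.6)"
```

```text
time: 12.05
tcp_pos: [578.8, -216.7, 78.3]
tcp_rot: [1.127, 1.26, -1.128]
force: [-1.0, -0.6, -0.1]
opening: 57.1
t 12.05 tcp [ 578.8 -216.7   78.3] yaw 0.111 open 57.1 F [-1.  -0.6 -0.1]
shift m [ 0.0649  0.0009 -0.0008] turn -0.001 (q6 -0.544) toolz [-0. -0. -1.]
```

View pics/side_6.png

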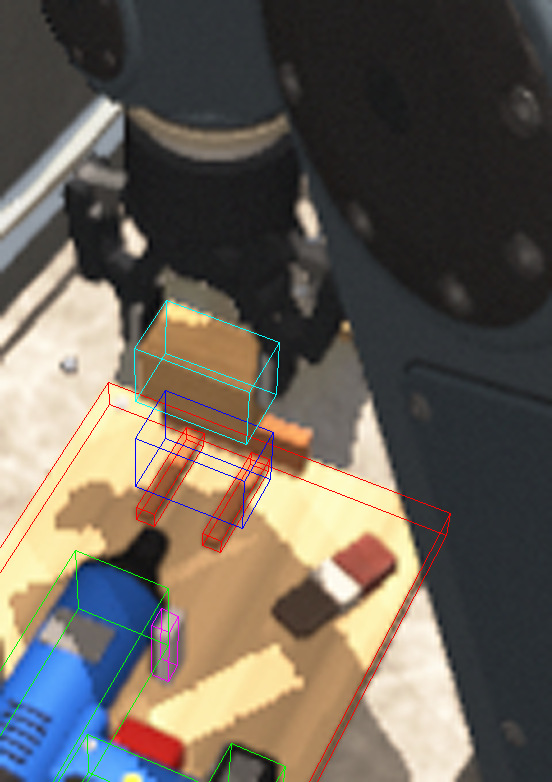

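```bash
python3 -c "
from fit import *
im=r.get_image('side')
ov('side',im,[],'side_7',(305,130,375,200),8.5)
ov('side',im,[([578.8,-216.7,.112+np.pi/2],box(-16.5,16.5,-29,29,93,131),(255,255,0))],'side_7o',(305,130,375,200),8.5)
a=cv2.imread('pics/side_7.png');b=cv2.imread('pics/side_7o.png');cv2.imwrite('pics/c7.png',cv2.resize(np.hstack([a,b]),(800,400)))"
```

```text
(no output)
```

View pics/c7.png

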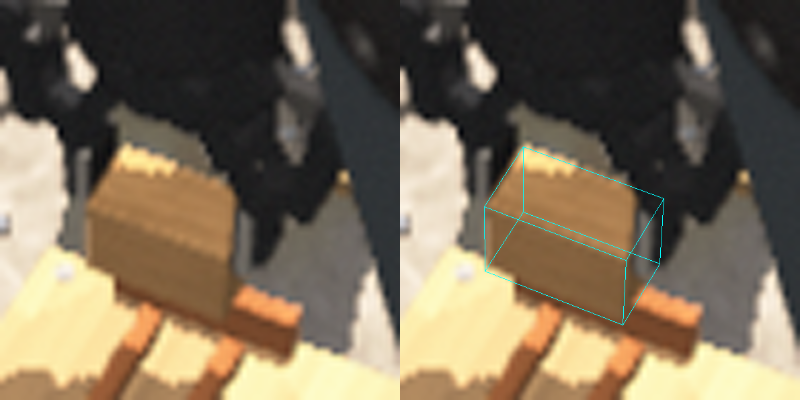

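```bash
python3 -m jog '[[0.05,0.02,0.001,-0.001,0],[0.05,0.04,0.001,-0.001,0],[0.05,0.055,0.001,-0.001,0],[0.05,0.062,0.001,-0.001,0],[0.05,0.0635,0.001,-0.001,0],[0.05,0.0645,0.001,-0.001,0]]' ; python3 -c "
from fit import *
plan([579.6,-215.8,13.4],.112)"
```

```text
time: 12.9
tcp_pos: [580.6, -214.8, 14.2]
tcp_rot: [1.126, 1.259, -1.126]
force: [-0.3, 0.0, -1.0]
opening: 57.0
t 12.9 tcp [ 580.6 -214.8   14.2] yaw 0.112 open 57.0 F [-0.3  0.  -1. ]
shift m [ 0.0008 -0.0011  0.0009] turn 0.000 (q6 -0.541) toolz [ 0.001 -0.    -1.   ]
```

```bash
python3 -m jog '[[0.05,0.001,-0.001,0.001,0],[0.05,0.0015,-0.001,0.001,0]]' ; python3 -m jog '[[0.065,0,0,0,0],[0.075,0,0,0,0],[0.085,0,0,0,0],[0.085,0,0,0,0]]'; python3 -m jog '[[0.085,-0.06,0,0,0],[0.085,-0.12,0,0,0],[0.085,-0.15,0,-0.05,0],[0.085,-0.15,0,-0.05,0]]'; python3 -c "
from fit import *
im=r.get_image('side')
it=[([580,-215.8,.112+np.pi/2],box(-16.5,16.5,-29,29,28,66),(255,255,0))]
ov('side',im,[],'a',(290,140,380,230),6.5)
ov('side',im,it,'b',(290,140,380,230),6.5)
a=cv2.imread('pics/a.png');b=cv2.imread('pics/b.png');cv2.imwrite('pics/c8.png',cv2.resize(np.hstack([a,b]),(800,400)))"
```

```text
time: 13.15
tcp_pos: [580.0, -215.9, 13.5]
tcp_rot: [1.127, 1.259, -1.126]
force: [-1.8, 2.9, 10.0]
opening: 57.2
time: 13.65
tcp_pos: [579.4, -215.8, 12.2]
tcp_rot: [1.126, 1.26, -1.126]
force: [0.3, -0.2, 0.2]
opening: 84.9
time: 14.15
tcp_pos: [574.7, -164.2, 165.1]
tcp_rot: [1.125, 1.257, -1.122]
force: [-0.0, -0.5, -0.8]
opening: 85.3
```

View pics/c8.png

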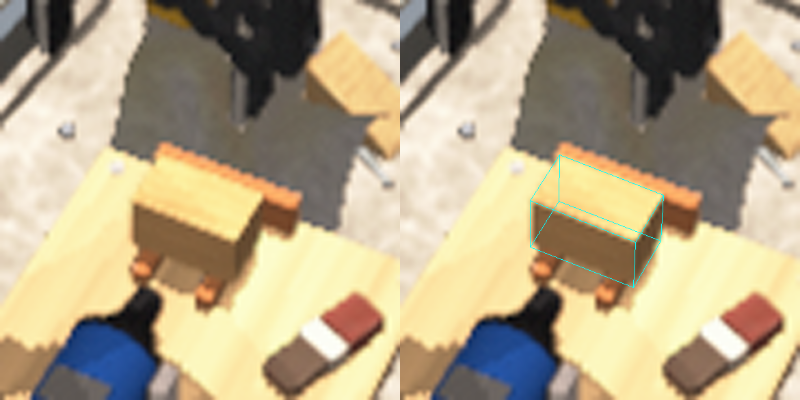

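```bash
python3 -c "
from fit import *
k=P3(J,[[44,-20,0]])[0];print(k)
for q in (.35,.5):
  its=[([k[0],k[1],.112-q],box(-24,24,-6.5,6.5,72,98),(0,0,255))]
  ov('top',I['top'],its,'t%d'%(q*100),(265,160,300,200),10)
  ov('side',I['side'],its,'s%d'%(q*100),(265,205,300,250),9)
a=[cv2.resize(cv2.imread('pics/%s.png'%n),(350,400 )) for n in('t35','t50')];b=[cv2.resize(cv2.imread('pics/%s.png'%n),(350,400)) for n in('s35','s50')]
cv2.imwrite('pics/c9.png',cv2.resize(np.vstack([np.hstack(a),np.hstack(b)]),(560,600)))"
```

```text
[605.6596402  -53.85698742   0.        ]
```

View pics/c9.png

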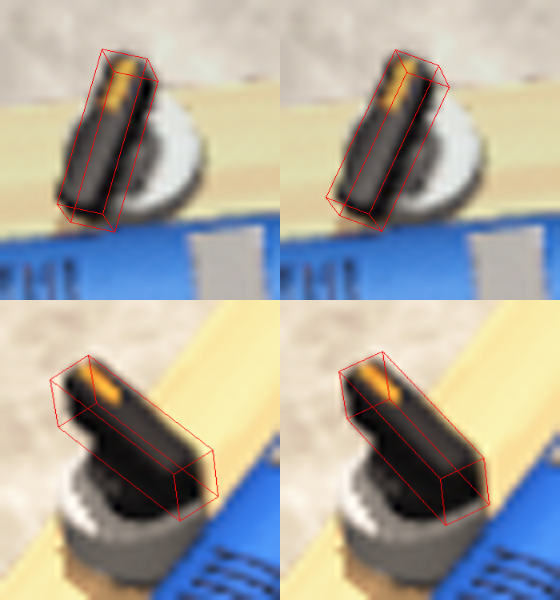

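```bash
python3 -c "
from fit import *
plan([605.5,-53.5,120],1.233)"
```

```text
t 14.2 tcp [ 574.2 -165.3  163.4] yaw 0.114 open 84.8 F [-0.3 -0.7  0.6]
shift m [ 0.0433  0.0437 -0.1075] turn -1.119 (q6 -0.472) toolz [ 0.002 -0.001 -1.   ]
```

```bash
python3 -m jog '[[0.04,0.01,0.01,-0.03,-0.17],[0.04,0.02,0.02,-0.06,-0.34],[0.04,0.03,0.03,-0.085,-0.51],[0.04,0.04,0.04,-0.1075,-0.68],[0.04,0.0433,0.0437,-0.1075,-0.85],[0.04,0.0433,0.0437,-0.1075,-1.0],[0.04,0.0433,0.0437,-0.1075,-1.119],[0.04,0.0433,0.0437,-0.1075,-1.119]]'; python3 -c "
from fit import *
im=r.get_image('side')
plan([605.5,-53.5,50],1.233)
ov('side',im,[],'side_9',(230,150,350,270),6)
"
```

```text
time: 15.2
tcp_pos: [604.9, -55.0, 117.8]
tcp_rot: [0.268, 1.556, -0.268]
force: [0.8, -0.1, -0.0]
opening: 39.8
t 15.25 tcp [605.  -54.9 118.1] yaw 1.228 open 40.0 F [ 0.2 -0.6 -0.1]
shift m [0.0681 0.0015 0.0001] turn -0.005 (q6 -1.395) toolz [-0.001  0.    -1.   ]
```

View pics/side_9.png

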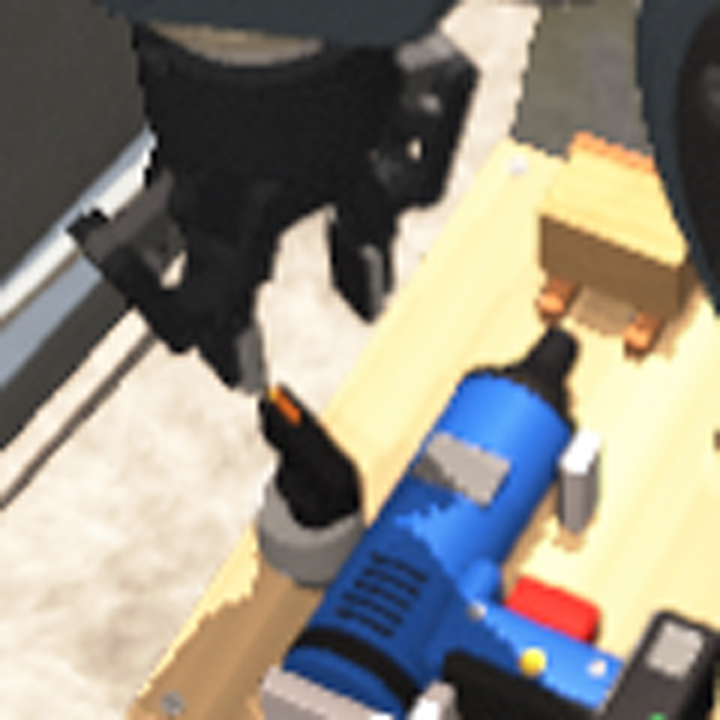

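```bash
python3 -c "
from fit import *
im=I['side']
for z in (120,130,140,150,160): print(z,atz(im,[270,215],z).round(1),atz(im,[292.5,203.7],z).round(1))
"
```

```text
120 [623.1 -43.7 120. ] [601.3 -91.  120. ]
130 [618.3 -38.6 130. ] [596.7 -85.3 130. ]
140 [613.5 -33.4 140. ] [592.2 -79.5 140. ]
150 [608.7 -28.2 150. ] [587.6 -73.8 150. ]
160 [603.9 -23.  160. ] [583.1 -68.1 160. ]
```

```bash
python3 -m jog '[[0.04,0.02,0.001,0,0],[0.04,0.04,0.001,0,0],[0.04,0.055,0.001,0,0],[0.04,0.062,0.001,0,0],[0.04,0.064,0.001,0,0]]'; python3 -m jog '[[0,0,0,0,0],[0,0,0,0,0],[0,0,0,0,0],[0,0,0,0,0]]' 60; python3 -c "
from fit import *
im=r.get_image('side')
plan([605.5,-53.5,50],1.233)
ov('side',im,[],'side_10',(230,150,350,270),6)
"
```

```text
time: 15.88
tcp_pos: [605.6, -53.5, 54.8]
tcp_rot: [0.267, 1.554, -0.267]
force: [-1.4, 0.8, 1.0]
opening: 40.2
time: 16.38
tcp_pos: [605.7, -54.2, 55.8]
tcp_rot: [0.266, 1.554, -0.268]
force: [-2.5, -5.3, 2.6]
opening: 11.2
t 16.43 tcp [605.7 -54.2  55.8] yaw 1.231 open 11.2 F [-3.3 -4.9  3.3]
shift m [ 0.0058  0.0006 -0.0004] turn -0.002 (q6 -1.395) toolz [ 0.    -0.001 -1.   ]
```

View pics/side_10.png

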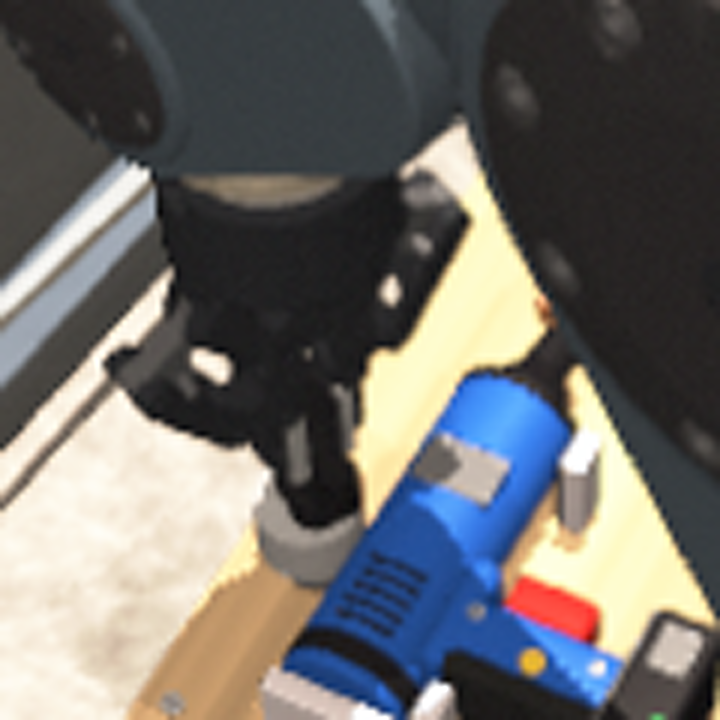

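```bash
python3 -m jog '[[0,0,0,0,0.1],[0,0,0,0,0.22],[0,0,0,0,0.34],[0,0,0,0,0.46],[0,0,0,0,0.58],[0,0,0,0,0.7],[0,0,0,0,0.82],[0,0,0,0,0.94],[0,0,0,0,1.04],[0,0,0,0,1.1],[0,0,0,0,1.1]]';  python3 -c "
from fit import *
plan([605.5,-53.5,55],.112+np.pi/2-1.68);print(r.get_obs()['moment'],r.get_obs()['opening'])"
```

```text
time: 17.8
tcp_pos: [605.7, -54.3, 55.8]
tcp_rot: [1.112, 1.267, -1.113]
force: [-2.4, -5.1, 4.0]
opening: 11.2
t 17.8 tcp [605.7 -54.3  55.8] yaw 0.13 open 11.2 F [-2.4 -5.1  4. ]
shift m [ 0.0008 -0.0001 -0.0008] turn 0.127 (q6 -0.294) toolz [ 0.    -0.001 -1.   ]
[-0.90428388  0.36344812 -0.05038745] 11.167244757817777
```

```bash
python3 -m jog '[[0,0,0,0,0.04],[0,0,0,0,0.08],[0,0,0,0,0.12],[0,0,0,0,0.13],[0,0,0,0,0.13]]';  python3 -c "
from fit import *
plan([605.5,-53.5,55],.112+np.pi/2-1.68);print(r.get_obs()['moment'],r.get_obs()['opening'])
im=r.get_image('side');ov('side',im,[],'side_11',(230,150,350,270),6)"
```

```text
time: 18.42
tcp_pos: [605.7, -54.3, 55.8]
tcp_rot: [1.208, 1.208, -1.209]
force: [-3.0, -4.8, 2.8]
opening: 11.1
t 18.43 tcp [605.7 -54.3  55.8] yaw 0.001 open 11.1 F [-3.  -4.8  2.8]
shift m [ 0.0008 -0.0002 -0.0008] turn -0.002 (q6 -0.165) toolz [ 0.001 -0.001 -1.   ]
[-0.89029093  0.41111109  0.20923114] 11.139955954811198
```

View pics/side_11.png

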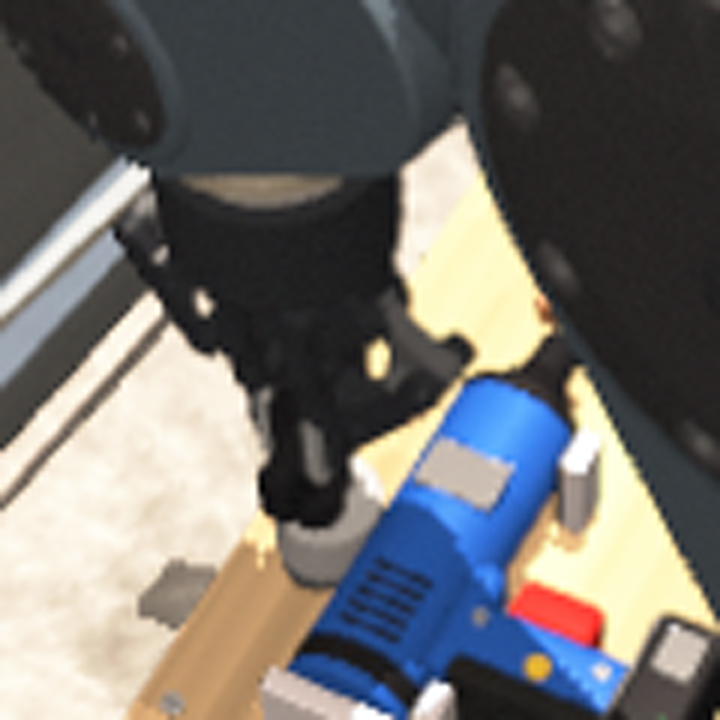

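```bash
python3 -m jog '[[0.04,0,0,0,0],[0.04,0,0,0,0],[0.04,-0.04,0,0,0],[0.06,-0.08,0,0,0],[0.085,-0.09,0,0,0],[0.085,-0.09,0,0,0]]';  python3 -c "
from fit import *
plan([506.2,-46,110],.112+np.pi/2);print(r.get_obs()['moment'],r.get_obs()['opening'])"
```

```text
time: 19.23
tcp_pos: [605.7, -53.3, 145.1]
tcp_rot: [1.209, 1.209, -1.208]
force: [0.0, -0.0, 0.1]
opening: 85.3
t 19.23 tcp [605.7 -53.3 145.1] yaw 0.001 open 85.3 F [ 0.  -0.   0.1]
shift m [ 0.035  -0.0995 -0.0074] turn 1.460 (q6 -0.165) toolz [ 0.001 -0.    -1.   ]
[-0.00715106  0.05645652  0.01372852] 85.28031500268393
```

```bash
python3 -m jog '[[0.085,0,-0.03,0,0.17],[0.085,0,-0.06,0,0.34],[0.085,0,-0.09,-0.004,0.51],[0.085,0,-0.0995,-0.0074,0.68],[0.085,0,-0.0995,-0.0074,0.85],[0.085,0,-0.0995,-0.0074,1.02],[0.085,0,-0.0995,-0.0074,1.19],[0.085,0,-0.0995,-0.0074,1.36],[0.085,0,-0.0995,-0.0074,1.46],[0.085,0,-0.0995,-0.0074,1.46]]';  python3 -c "
from fit import *
plan([506.2,-46,110],.112+np.pi/2)
im=r.get_image('side');ov('side',im,[],'side_12',(250,130,380,300),4.5)
np.save('side12.npy',im,allow_pickle=True)
its=[(J,X,c) for X,c in JB]
ov('side',im,its,'side_12o',(250,200,350,300),6)"
```

```text
time: 20.48
tcp_pos: [505.4, -45.9, 143.7]
tcp_rot: [2.161, 0.122, -2.166]
force: [0.2, 0.0, 0.2]
opening: 84.8
t 20.48 tcp [505.4 -45.9 143.7] yaw -1.458 open 84.8 F [0.2 0.  0.2]
shift m [ 0.0337  0.0002 -0.0009] turn 0.001 (q6 1.276) toolz [-0.002  0.    -1.   ]
```

View pics/side_12.png

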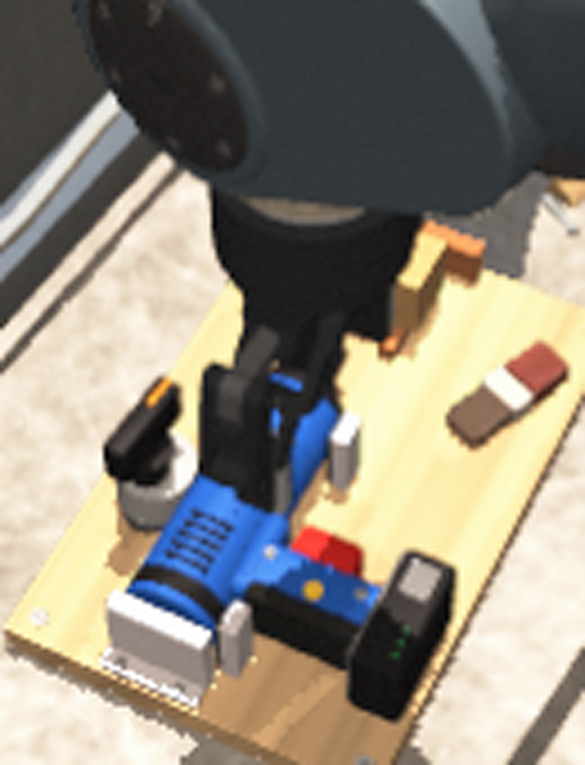

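View pics/side_12o.png

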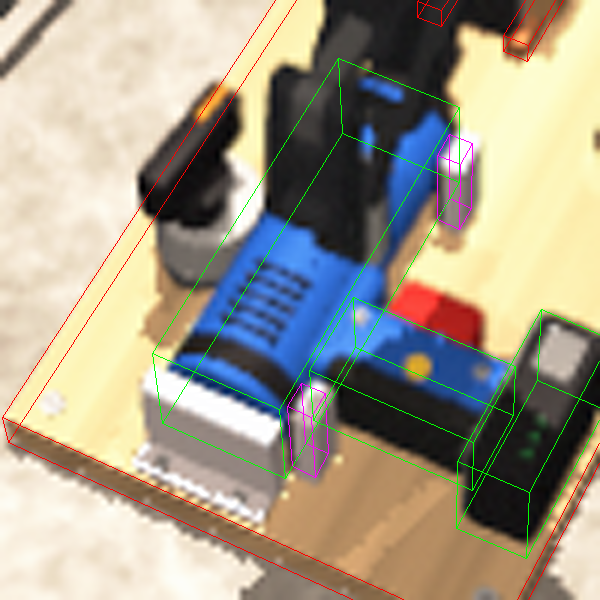

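```bash
python3 -m jog '[[0.085,0.03,-0.001,-0.001,0],[0.085,0.06,-0.0025,-0.001,0],[0.085,0.08,-0.0025,-0.001,0],[0.085,0.1,-0.0025,-0.001,0],[0.085,0.1,-0.0025,-0.001,0]]';  python3 -c "
from fit import *
print(P3(J,[[-54,2.5,6]]))
plan(P3(J,[[-54,2.5,6]])[0],.112+np.pi/2)
im=r.get_image('side');ov('side',im,[],'side_13',(270,200,370,300),6)"
```

```text
time: 21.15
tcp_pos: [505.6, -43.3, 43.6]
tcp_rot: [2.16, 0.124, -2.167]
force: [0.0, -0.4, 0.1]
opening: 84.9
[[505.75891913 -42.45102719   6.        ]]
t 21.15 tcp [505.6 -43.3  43.6] yaw -1.457 open 84.9 F [ 0.  -0.4  0.1]
shift m [ 0.0376 -0.0008 -0.0003] turn 0.002 (q6 1.280) toolz [-0.003  0.001 -1.   ]
```

View pics/side_13.png

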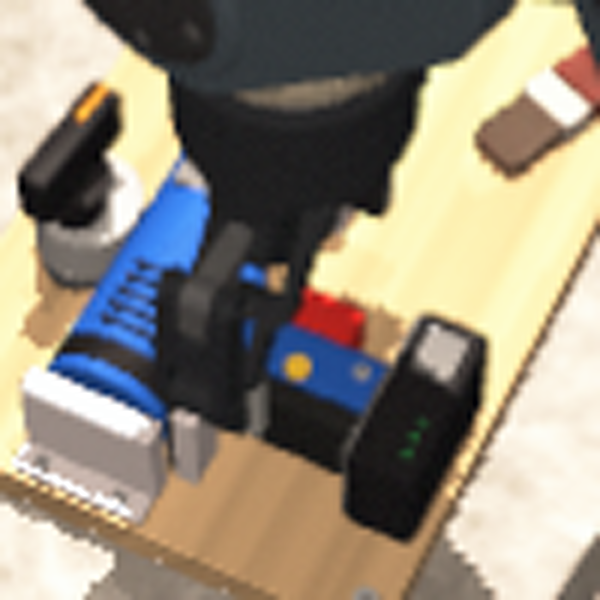

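```bash
python3 -c "
from fit import *
im=I['side']
for px in ([301,267.5],[308.7,271.3],[312,271]):
  for z in (66,76):
    w=atz(im,px,z);d=w[:2]-J[:2];c,s=np.cos(J[2]),np.sin(J[2]);print(px,z,round(c*d[0]+s*d[1],1),round(-s*d[0]+c*d[1],1))
"
```

```text
[301, 267.5] 66 -32.7 40.1
[301, 267.5] 76 -35.6 44.9
[308.7, 271.3] 66 -50.2 40.9
[308.7, 271.3] 76 -52.9 45.7
[312, 271] 66 -55.7 37.4
[312, 271] 76 -58.4 42.2
```

```bash
python3 -m jog '[[0.085,0,-0.001,0.005,0],[0.085,0.01,-0.001,0.005,0],[0.085,0.02,-0.001,0.005,0],[0.085,0.025,-0.001,0.005,0]]'; python3 -m jog '[[0.08,0.005,0,0,0],[0.075,0.01,0,0,0],[0.07,0.013,0,0,0],[0.064,0.013,0,0,0],[0.064,0.013,0,0,0]]' 20; python3 -c "
from fit import *
plan(P3(J,[[-59,2.5,6]])[0],.112+np.pi/2)
im=r.get_image('side');ov('side',im,[],'side_14',(270,200,370,300),6)"
```

```text
time: 21.7
tcp_pos: [501.4, -43.0, 19.2]
tcp_rot: [2.163, 0.121, -2.165]
force: [0.2, -0.8, 0.4]
opening: 84.7
time: 22.32
tcp_pos: [501.8, -43.1, 7.1]
tcp_rot: [2.164, 0.121, -2.164]
force: [-0.0, 0.1, 0.3]
opening: 64.1
t 22.32 tcp [501.8 -43.1   7.1] yaw -1.459 open 64.1 F [-0.   0.1  0.3]
shift m [ 0.0011 -0.0002  0.001 ] turn -0.000 (q6 1.281) toolz [ 0. -0. -1.]
```

View pics/side_14.png

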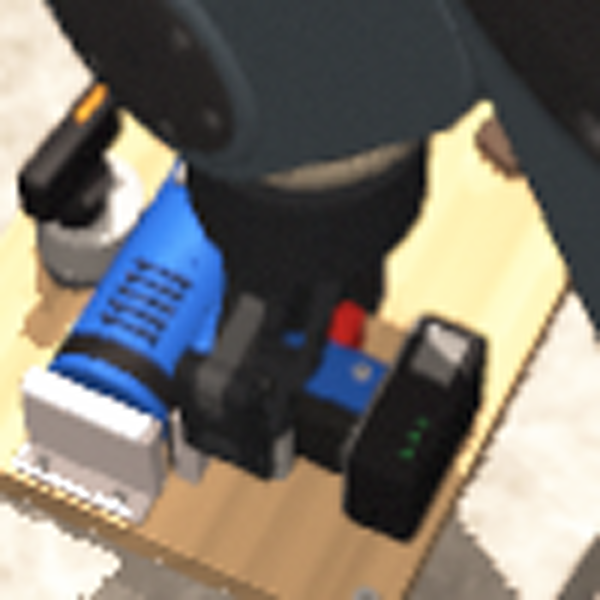

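```bash
python3 -c "
from fit import *
im=I['side']
for px in ([316,279],[319,276]):
  for z in (20,30,40):
    w=atz(im,px,z);d=w[:2]-J[:2];c,s=np.cos(J[2]),np.sin(J[2]);print(px,z,round(c*d[0]+s*d[1],1),round(-s*d[0]+c*d[1],1))
"
python3 -m jog '[[0.06,0.002,0,0,0],[0.057,0.002,0,0,0],[0.054,0.002,0,0,0],[0.054,0.002,0,0,0]]' 20; python3 -m jog '[[0.052,0,0,0,0],[0.052,0,0,0,0],[0.05,0,0,0,0],[0.05,0,0,0,0]]'
```

```text
[316, 279] 20 -59.3 28.3
[316, 279] 30 -61.8 33.0
[316, 279] 40 -64.3 37.6
[319, 276] 20 -61.8 19.4
[319, 276] 30 -64.2 24.1
[319, 276] 40 -66.7 28.9
time: 22.88
tcp_pos: [501.9, -43.2, 5.1]
tcp_rot: [2.164, 0.121, -2.163]
force: [0.0, -3.5, 1.3]
opening: 54.0
time: 23.38
tcp_pos: [501.8, -43.1, 5.0]
tcp_rot: [2.164, 0.121, -2.164]
force: [1.1, -3.7, 1.2]
opening: 49.8
```

```bash
python3 -m jog '[[0.048,0,0,0,0],[0.047,0,0,0,0],[0.047,0,0,0,0]]'; python3 -m jog '[[0.045,0,0,0,0],[0.045,0,0,0,0],[0.045,0,0,0,0]]'; python3 -c "
from fit import *
im=r.get_image('side');ov('side',im,[],'side_15',(290,220,350,280),10)"
```

```text
time: 23.75
tcp_pos: [501.8, -43.2, 5.0]
tcp_rot: [2.164, 0.121, -2.164]
force: [0.5, -5.0, 2.9]
opening: 47.2
time: 24.12
tcp_pos: [501.9, -43.6, 5.2]
tcp_rot: [2.164, 0.12, -2.163]
force: [-1.0, -8.4, 6.0]
opening: 44.9
```

View pics/side_15.png

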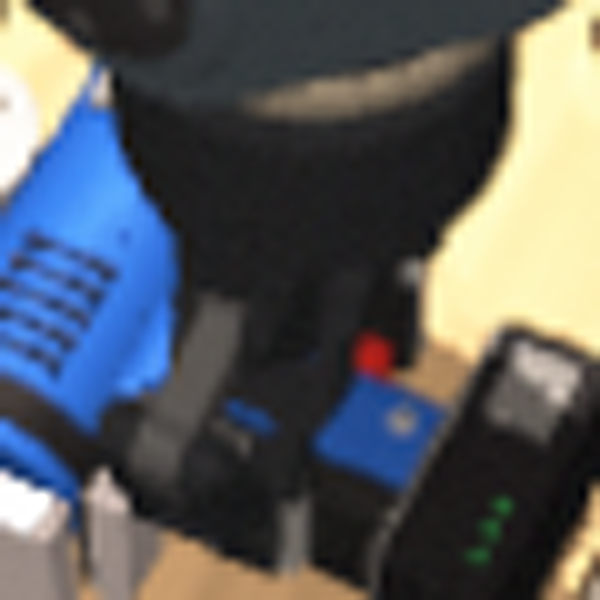

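```bash
python3 -m jog '[[0.0455,0,0,0,0],[0.0455,0,0,0,0],[0.0455,0,0,0,0],[0.0455,0,0,0,0],[0.0455,0,0,0,0],[0.0455,0,0,0,0]]'
```

```text
time: 24.92
tcp_pos: [501.8, -43.5, 5.2]
tcp_rot: [2.164, 0.12, -2.163]
force: [-0.1, -8.5, 4.1]
opening: 45.7
```

```bash
python3 -m jog '[[0.043,0,-0.001,0,0],[0.041,0,-0.002,0,0],[0.039,0,-0.003,0,0],[0.038,0,-0.003,0,0],[0.038,0,-0.003,0,0],[0.038,0,-0.003,0,0]]' 40; python3 -c "
from fit import *
plan(P3(J,[[-59,5,6]])[0],.112+np.pi/2)"
```

```text
time: 25.68
tcp_pos: [501.8, -41.3, 5.5]
tcp_rot: [2.164, 0.119, -2.162]
force: [-1.5, -15.4, 8.8]
opening: 38.2
t 25.68 tcp [501.8 -41.3   5.5] yaw -1.459 open 38.2 F [ -1.5 -15.4   8.8]
shift m [-0.0005 -0.0009  0.0012] turn -0.000 (q6 1.287) toolz [ 0.001 -0.002 -1.   ]
```

```bash
python3 -m jog '[[0.037,0,-0.0005,0,0],[0.036,0,-0.001,0,0],[0.036,0,-0.001,0,0]]' 40; python3 -c "
from fit import *
im=r.get_image('side');ov('side',im,[],'side_16',(290,220,350,280),10)"
```

```text
time: 26.05
tcp_pos: [502.1, -41.1, 5.7]
tcp_rot: [2.164, 0.118, -2.161]
force: [-1.6, -22.3, 8.5]
opening: 36.2
```

View pics/side_16.png

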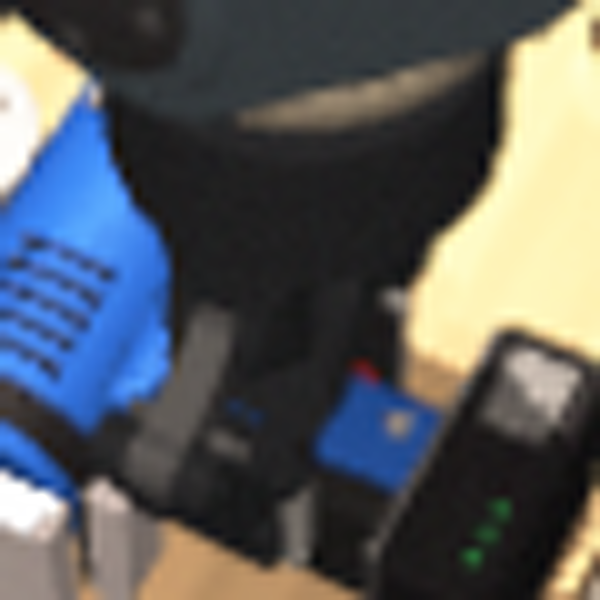

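```bash
python3 -m jog '[[0.036,0,-0.001,0,0],[0.036,0,-0.001,0,0],[0.036,0,-0.001,0,0],[0.04,0,0,0,0],[0.046,0,0,0,0],[0.052,0,0.001,0,0],[0.06,0,0.002,0,0],[0.065,0,0.002,0,0],[0.065,0,0.002,0,0]]' 40; python3 -c "
from fit import *
im=r.get_image('side');ov('side',im,[],'side_17',(290,220,350,280),10)"
```

```text
time: 27.22
tcp_pos: [501.4, -41.0, 5.0]
tcp_rot: [2.164, 0.121, -2.164]
force: [0.1, 0.3, -0.5]
opening: 65.1
```

View pics/side_17.png

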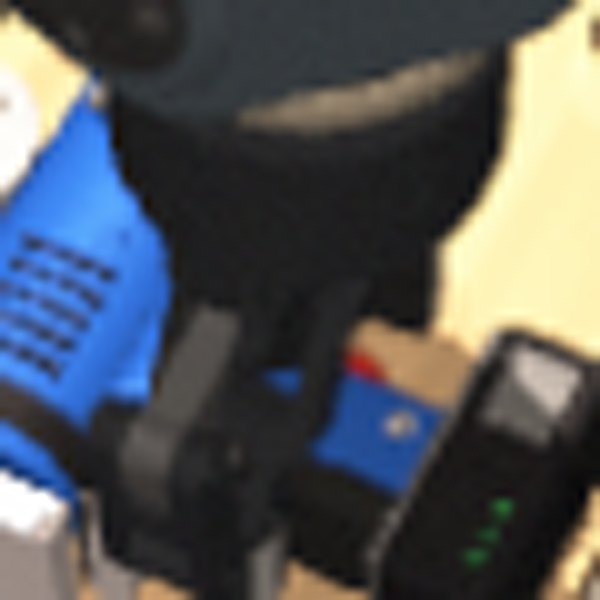

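```bash
python3 -m jog '[[0.065,-0.02,0,0,0],[0.065,-0.06,0,0,0],[0.065,-0.1,0,0,0],[0.065,-0.15,0,0,0],[0.065,-0.2,0,0.03,0],[0.065,-0.22,0,0.08,0],[0.065,-0.22,0,0.12,0],[0.065,-0.22,-0.05,0.14,0],[0.065,-0.22,-0.1,0.14,0],[0.065,-0.22,-0.15,0.14,0],[0.065,-0.22,-0.2,0.14,0],[0.065,-0.22,-0.2,0.14,0]]'; python3 -c "
from fit import *
for c in('side','top'):
  im=r.get_image(c);save(im,c+'_18')
  ov(c,im,[([580,-215.8,.112+np.pi/2],box(-16.5,16.5,-29,29,28,66),(255,255,0))],c+'_18z',WIN[c],KK[c])"
```

```text
time: 28.78
tcp_pos: [339.3, 144.4, 225.0]
tcp_rot: [2.162, 0.127, -2.161]
force: [0.9, 0.3, 0.4]
opening: 64.9
```

View pics/side_18z.png

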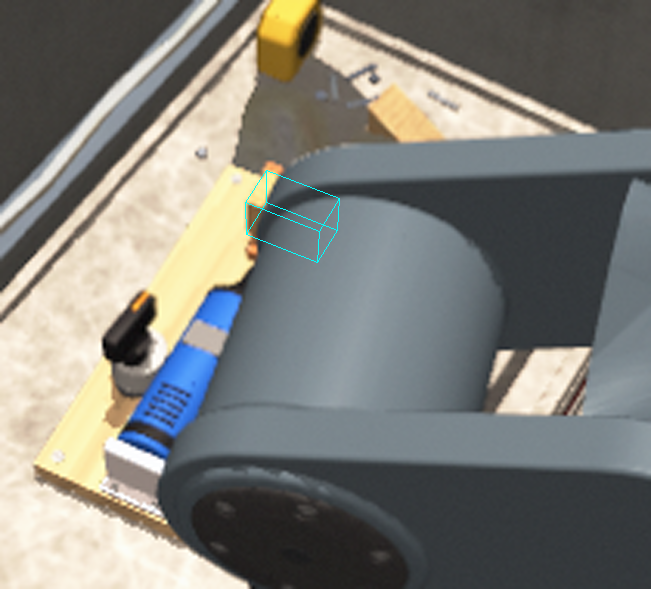

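View pics/top_18z.png

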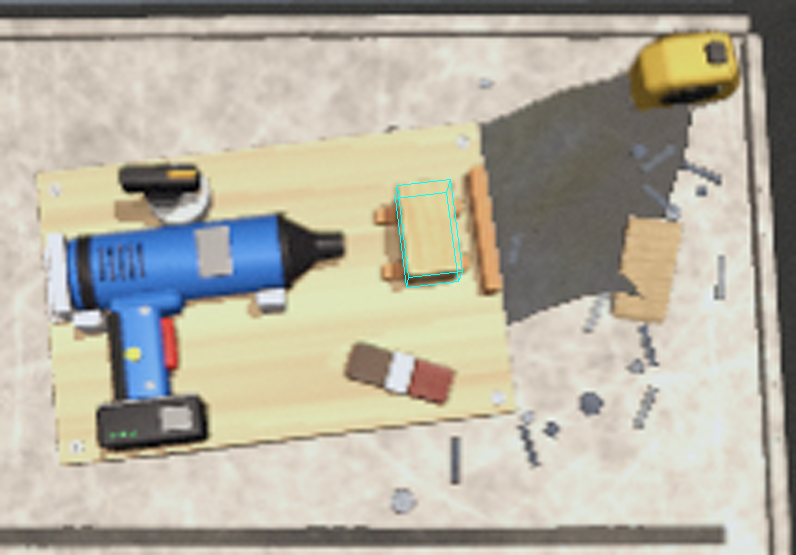

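```bash
python3 -m jog '[[0.065,0,0,0,0],[0.065,0,0,0,0],[0.065,0,0,0,0],[0.065,0,0,0,0]]'; python3 -c "
from h import *
print(r.get_obs()['time']);print(r.finish_job())"
```

```text
time: 29.38
tcp_pos: [340.2, 141.8, 225.0]
tcp_rot: [2.164, 0.12, -2.164]
force: [-0.7, 0.4, 1.8]
opening: 64.9
29.375
the job is handed in; nothing more can be done
None
```

I carried out every step and handed the job in at about 29 s. No verdict came back, so the outcome rests on my own checks.

- **Block:** it lies flat on the two battens. In the last top picture its outline matches the target pose, long side across the air stream, to within about 2 mm.
- **Knob:** I turned it to about 1.68 rad, going by the gripper's angle. The wrist moment rose by about 0.26 N m over the last 0.13 rad, and the barrel lies against the posts in the picture. The lobe and fence forces could not be read directly.
- **Trigger:** I held it near the pressure point for over a second at about 8.5 N of arm force. I then pulled it through to about 22 N and let go. It stayed in when released, and the last top picture still shows it in.
- **Other things:** the wedge, tape measure and brush look unmoved, and the arm is clear.

**What disagreed:**
- The fingertips turned out to be 20 to 30 mm higher than the tool position suggested. My first grasp therefore closed above the block, apparently without touching it, and the second held once I went lower.
- The measured opening read 1 to 2 mm below the true width of whatever was gripped.

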